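Make up two gift sets in their fitted trays

ROBOT

A 6-joint arm with a two-finger parallel gripper is mounted at the origin on a cart in front of the work surface, level with it; the furniture and walls round the work are solid. World frame = base frame: x ahead of the robot, y to its left, z up, the work surface at z = 0. Lengths are in m, angles in rad, forces in N, time in s.
With the tool pointing down it reaches from about 0.35 to 0.725 m from the base axis. Payload 4.3 kg.
Tool frame: the origin (TCP) lies between the finger pads; the fingertips stand 17 mm ahead of it and the grasp point (between the pads) lies 2 mm behind it; z points along the fingers, y is the line along which they close (so a half turn about z gives the same grasp; the last joint's range is limited). The gripper opens to 85 mm and grips with 20 to 120 N. Pads are 22 mm wide; open, the fingers measure 114 mm over their backs; the gripper's body (76 mm by 85 mm) begins 54 mm behind the grasp point. The pads swing forward as they close: fully open they stand 13 mm farther back than shut.
Start: joints at [1.213, 0.377, 0.081, 1.274, 0, 1.46], TCP at [0.141, 0.557, 0.224] pointing down, gripper open.
Joint ranges: [-2.72, 2.72], [-0.84, 1.66], [-1.02, 1.22], [-1.77, 2.12], [-1.37, 1.28], [-3.14, 3.14]. Speed limits (rad/s): [2.57, 2.57, 3.14, 3.14, 3.14, 3.14].

INTERFACE

Orientations are given as a 3x3 rotation matrix whose columns are the frame's x, y, z axes.
In Python, from station import * gives the robot as it stands.
- The arm moves only by the tool drive_tool, never from a script. Its argument "commands" is a list of rows, each an object of numbers: "x", "y", "z": the shift along the tool's x, y, z in m; "rx", "ry", "rz": the turn, a rotation vector about the tool's x, y, z in rad; "jaw": the opening, from 0 (shut) to 1 (fully open). A call has 1 to 12 rows; each row shifts and turns the commanded pose from where the row before left it, along the tool's axes as they then stand; what a row does not reach is not made up. A row lasts 1/8 s, in which the tool goes at most 62.5 mm and 10.7 degrees, less where a joint would pass 70% of its speed; a pose out of reach is approached as far as the arm can. A call with a gripper value outside its range is refused whole. The fingers move at their own pace and stop on an object; "newtons" is the grip in N (left out, the last holds). Time passes only in rows, so rows that do not move let the fingers close. It gives the time, the measured TCP pose, the force, the opening and the grip force at its end, in the units of the state.
- read_state(): the state, without advancing time (a new reading comes with each control period).
- snapshot(name): name is "scene" or "side" or "wrist"; returns a dict with "image" (420x560x3 uint8, blue, green, red), "z_map" (420x560 float32, m along the optical axis (not along the pixel's ray), 0 where there is no reading), "K" (3x3 intrinsics, pixels), "eye" and "orientation" of the camera in the world. Camera axes: x right, y up, looking along -z (the intrinsics and any distortion apply to the point x, -y, -z); pixel columns grow to the right and rows downward; lengths in m; the calibration is good to about 2 mm. A picture is of the moment at which its call begins.
- close_job(): hands the job in; it is judged then, once.
The state is a dict: "time": time; "joint_positions": joint angles; "joint_vel": joint speeds; "joint_efforts": joint torques, N m; "ee_pos": TCP position; "tcp_rot": TCP orientation; "force": force on the tool from outside, world axes, zero at the start; "moment": the same for the moment, N m; "gripper_width": finger opening in m; "gripper_force": force on a finger pad.
Only numpy, scipy, OpenCV 4.12 (cv2) and the standard library are available. Lean on these libraries where they do the work, as an engineer would, in place of code of your own. Each camera call takes 0.05 s, during which the arm holds its last target. There are 200 camera calls.

TASK

Make up the two gift sets. In the tray with the extra small square well, lay the black ink pad in the big well, stand the roller stamp upright in the small well, and lay one roll of tape in the middle of the top of the ink pad. In the tray with a single well, lay the pink carton in the well and lay the other roll of tape in the middle of its top; leave the clear flat pack and the picture box where they are.

Things in the scene. Friction and masses are not known exactly. Their poses are not given: they have to be found in the camera images.
- stamp_set_tray: fixed flat brown card gift tray, 104 (x) x 156 (y) x 11 mm. Origin: centre of its underside; z up. Two wells 8 mm deep, floors 3 mm above the table: a big one, 82 (x) x 92 (y) mm, centred 23 mm from the origin towards -y, with a thumb notch 30 mm wide midway along both sides that face x; a small square one, 38 x 38 mm, centred 50 mm from the origin towards +y.
- card_set_tray: fixed flat brown card gift tray, 106 (x) x 134 (y) x 11 mm. Origin: centre of its underside; z up. One well 8 mm deep, 84 (x) x 116 (y) mm, centred on the origin, its floor 3 mm above the table, with a thumb notch 30 mm wide midway along both long sides.
- ink_pad: closed black ink pad, 66 mm (x) by 76 mm (y), 19 mm high, about 60 g; origin at the centre of its underside, z up. It fits the big well of the stamp set tray, with 8 mm to spare on every side when its y lies along the tray's y.
- card_carton: flat pink carton, 68 mm (x) by 100 mm (y), 18 mm high, about 70 g; origin at the centre of its underside, z up. It fits the well of the card set tray only, with its y along the tray's y and 8 mm to spare on every side.
- stamp: black roller stamp standing upright with its cap on, 22 x 22 mm (grip 22 mm wide anywhere along x or y), 68 mm high, about 32 g, the cap does not come off; origin at the centre of its foot, z up
- tape_a: roll of paper tape lying flat, 51 mm across, 18 mm high, pale patterned side, white label on its top face, 22 g; origin at the centre of its underside, z up. The two rolls are alike and interchangeable.
- tape_b: roll of paper tape lying flat, 51 mm across, 18 mm high, pale patterned side, white label on its top face, 22 g; origin at the centre of its underside, z up. The two rolls are alike and interchangeable.
- clear_pack: bystander: flat white pack in clear wrap, 85 x 110 mm, 12 mm high, lying loose on the table; not to be moved. Origin at the centre of its underside.
- picture_box: bystander: flat box with a landscape picture on it, 70 x 105 mm, 25 mm high, lying loose on the table; not to be moved. Origin at the centre of its underside.

How it is judged:
By the outcome, as a careful person would: the job done as asked, in the order asked, and still so for the second after the job is handed in, with the robot touching nothing.
It also fails if it takes over 141 s, if anything falls off the work surface, if the arm or the gripper's body presses on something with over 40 N, if the wrist force passes 120 N, or if a joint passes its speed limit or range.

## Working session

There is one attempt and no reset: what is moved stays moved. The work goes in short steps, Python scripts to look and compute and a tool call to move; the robot and the scene stay as the last step left them, time stands still between calls to the robot, and variables do not carry over. Pictures are saved under pics/ and viewed, at most 14 in all, crops included, and the job is handed in when it is done.

Besides the shell and the picture viewer there is one more tool, called after ">>>" by a JSON object that holds its "fn" and its "kwargs". drive_tool: Moves the arm, as the interface text tells. Its arguments: {"type":"object","properties":{"commands":{"type":"array"},"newtons":{"type":"number"}},"required":["commands"]}

```bash
mkdir -p pics; cat > h.py <<'E'
from station import *
import numpy as np, cv2
def cloud(s):
    z=s["z_map"];K=np.array(s["K"]);v,u=np.mgrid[:z.shape[0],:z.shape[1]]
    P=np.stack([(u-K[0,2])/K[0,0]*z,-(v-K[1,2])/K[1,1]*z,-z],-1)
    W=P@np.array(s["orientation"]).T+np.array(s["eye"]); W[z==0]=np.nan
    return W
E
python3 - <<'E'
from h import *
for n in("scene","side"):
    s=snapshot(n);np.savez(n+".npz",**s);cv2.imwrite(f"pics/{n}0.png",s["image"]);print(n,s.keys(),s["K"],s["eye"],s["orientation"])
st=read_state();print(st["time"],st["ee_pos"],st["tcp_rot"])
E
```

```text
scene dict_keys(['image', 'z_map', 'K', 'eye', 'orientation']) [[434.07587795   0.         273.99553514]
 [  0.         434.07587795 206.08687728]
 [  0.           0.           1.        ]] [0.30524393 0.67906583 0.83639869] [[-0.89953344  0.34925083 -0.26241845]
 [-0.43683465 -0.72446163  0.53322682]
 [-0.00388219  0.59428883  0.80424232]]
side dict_keys(['image', 'z_map', 'K', 'eye', 'orientation']) [[395.90083218   0.         282.30846493]
 [  0.         395.90083218 207.15742701]
 [  0.           0.           1.        ]] [ 0.47523178 -0.57130243  0.57467667] [[ 0.99595407  0.04638107 -0.07696934]
 [-0.08941948  0.5965562  -0.79757436]
 [ 0.00892418  0.80122999  0.59828995]]
0.1 [0.14079247 0.55688691 0.22296876] [[-9.69457204e-01  2.45259646e-01 -6.59709243e-04]
 [ 2.45260430e-01  9.69455760e-01 -1.68839160e-03]
 [ 2.25464600e-04 -1.79862397e-03 -9.99998357e-01]]
```

View pics/scene0.png

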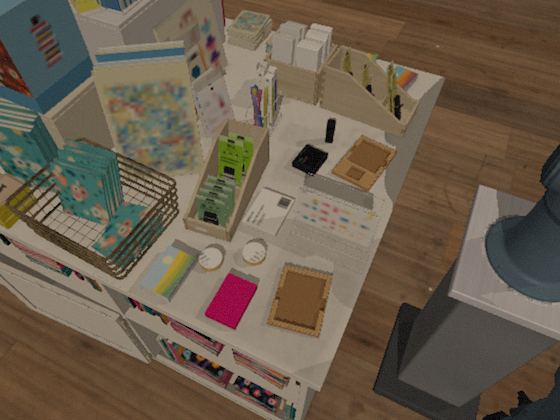

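View pics/side0.png

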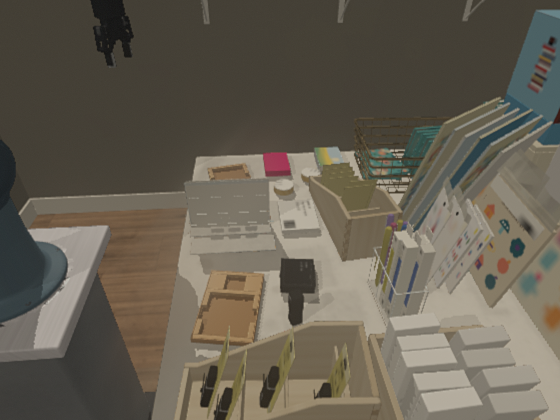

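The scene view shows the card tray at pixel (302,298), carton (232,300), tapes (210,258) and (254,252), stamp tray (365,162), ink pad (310,159) and stamp (330,130). A tall pegboard stands between the two trays, at about (335,215), with the clear pack at (268,210) and picture box at (168,270). The side view confirms this layout.

```bash
cat >> h.py <<'E'
def rect(W,m):
    p=W[m][:,:2]; (c,s,a)=cv2.minAreaRect((p*1000).astype(np.float32)); return np.round(c,1),np.round(s,1),round(a,1),len(p),np.round(np.percentile(W[m][:,2],[5,50,95])*1000,1)
E
python3 - <<'E'
from h import *
s=dict(np.load("scene.npz"));W=cloud(s);im=s["image"]
for n,(u,v) in dict(card=(302,298),carton=(232,300),ta=(210,258),tb=(254,252),stray=(375,155),ink=(308,159),stamp=(331,120),clear=(268,210),pic=(168,270),wall=(335,190),table=(345,270)).items(): print(n,np.round(W[v,u],3),im[v,u])
hsv=cv2.cvtColor(im,cv2.COLOR_BGR2HSV);z=W[...,2]
def comp(m,u,v,er=0):
    m=cv2.morphologyEx(m.astype(np.uint8),cv2.MORPH_OPEN,np.ones((3,3)))
    n,l=cv2.connectedComponents(m,connectivity=4);return (l==l[v,u])&(l>0) if l[v,u] else None
for n,(u,v),lo,hi in [("carton",(232,300),.013,.03),("ta",(210,258),.013,.026),("tb",(254,252),.013,.026),("ink",(308,159),.013,.03),("stamp",(331,120),.055,.08),("pic",(168,270),.02,.035),("clear",(268,210),.008,.02),("card",(274,300),.007,.016),("stray",(362,168),.007,.016)]:
    m=comp((z>lo)&(z<hi),u,v)
    print(n, rect(W,m) if m is not None else (u,v,W[v,u]))
# ortho maps, 1mm/px: rows = x from .75 down to .25, cols= y .5 .. -.3
out=np.zeros((560,800,3),np.uint8);hm=np.zeros((560,800),np.float32)
for nme in("scene","side"):
    s=dict(np.load(nme+".npz"));W=cloud(s);ok=np.isfinite(W[...,2])&(W[...,2]<.35)&(W[...,2]>-.02)
    r=(780-W[...,0][ok]*1000).astype(int);c=(450-W[...,1][ok]*1000).astype(int);k=(r>=0)&(r<560)&(c>=0)&(c<800)
    out[r[k],c[k]]=s["image"][ok][k];np.maximum.at(hm,(r[k],c[k]),W[...,2][ok][k])
out=cv2.dilate(out,np.ones((2,2)));cv2.imwrite("pics/ortho.png",out)
hmv=cv2.applyColorMap((np.clip(hm/.25,0,1)*255).astype(np.uint8),cv2.COLORMAP_JET);cv2.imwrite("pics/hm.png",cv2.dilate(hmv,np.ones((2,2))))
E
```

```text
card [0.422 0.314 0.003] [ 44  78 111]
carton [0.546 0.386 0.018] [ 62   4 148]
ta [0.635 0.322 0.019] [138 155 165]
tb [0.557 0.267 0.019] [137 151 164]
stray [ 0.412 -0.135  0.005] [ 41  76 111]
ink [ 0.558 -0.032  0.022] [13 12 10]
stamp [ 0.544 -0.143  0.068] [20 15 17]
clear [0.582 0.149 0.012] [143 158 171]
pic [0.697 0.388 0.027] [ 68 137 162]
wall [0.464 0.015 0.   ] [ 91 104 115]
table [0.365 0.212 0.   ] [114 131 140]
carton (array([549.2, 385.2]), array([ 68.8, 101.3]), 0.5, 1579, array([16.1, 18.5, 20.9]))
ta (array([637.3, 321. ]), array([50.1, 50.8]), 29.7, 399, array([15.6, 18.3, 21. ]))
tb (array([558.9, 268.6]), array([48.1, 49.2]), 26.8, 383, array([15.7, 18.4, 20.9]))
ink (array([557.7, -40.1]), array([79.9, 66.4]), 85.4, 593, array([16.5, 19.5, 22.1]))
stamp (array([ 543.1, -134.9]), array([21.1, 23.6]), 22.3, 71, array([57.8, 67.3, 69.7]))
pic (array([699. , 389.5]), array([106.6,  72.8]), 88.4, 1550, array([22.7, 25.4, 27.9]))
clear (array([581.5, 150.4]), array([ 85.7, 112.6]), 0.4, 1409, array([ 9.5, 12.1, 14.4]))
card (array([416.7, 360.4]), array([106. ,  52.7]), 11.0, 494, array([ 8.1, 10.9, 13.3]))
stray (array([435.7, -61.6]), array([ 86., 105.]), 81.2, 648, array([ 8.1, 11.1, 13.7]))
```

View pics/ortho.png

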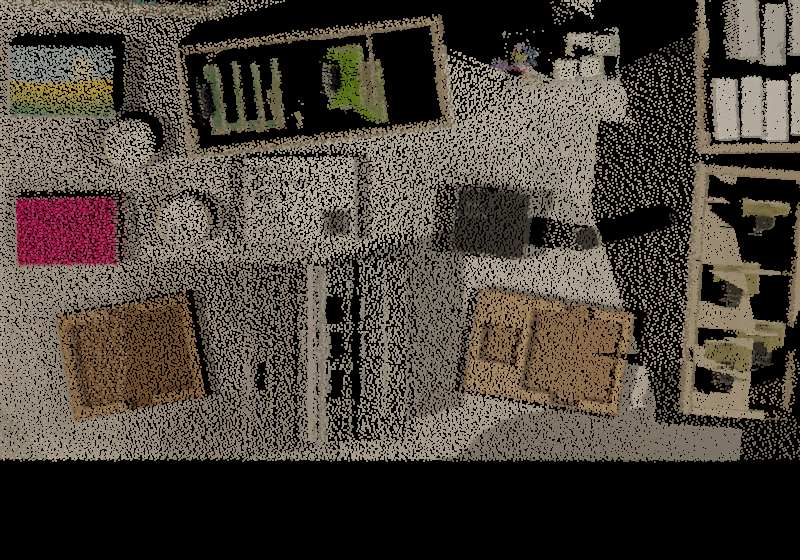

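View pics/hm.png

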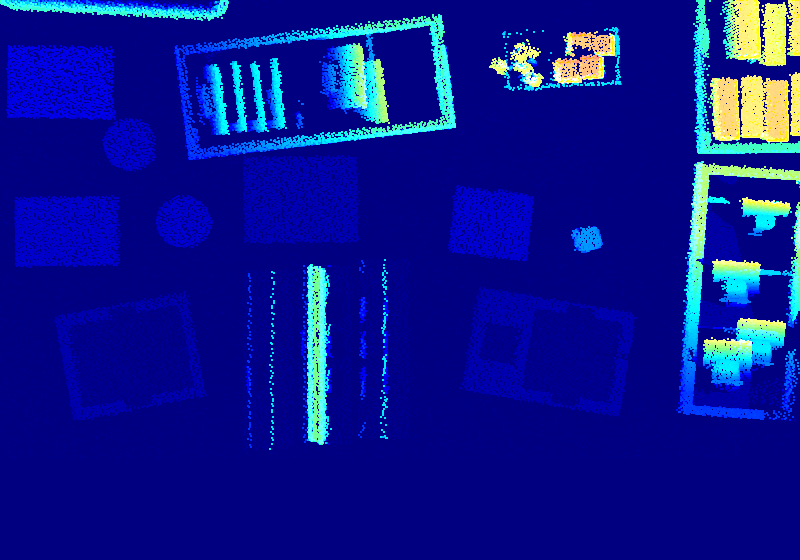

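The ortho view has y = 0.450 − col/1000 and x = 0.780 − row/1000. It puts the stamp tray near (0.429, −0.100), the card tray near (0.425, 0.319), and the display stand at y 0.04..0.20, x 0.33..0.515. The height map puts a tall box at x > 0.62, y 0..0.27.

```bash
python3 - <<'E'
from h import *
Ws=[cloud(dict(np.load(n+".npz"))) for n in("scene","side")]
A=np.concatenate([W.reshape(-1,3) for W in Ws]);A=A[np.isfinite(A[:,2])]
def reg(x0,x1,y0,y1,z0,z1,P=A): return P[(P[:,0]>x0)&(P[:,0]<x1)&(P[:,1]>y0)&(P[:,1]<y1)&(P[:,2]>z0)&(P[:,2]<z1)]
def fit(P):
    best=None
    for a in np.radians(np.arange(-30,30,.5)):
        R=np.array([[np.cos(a),np.sin(a)],[-np.sin(a),np.cos(a)]]);q=P[:,:2]@R.T
        lo,hi=np.percentile(q,1,0),np.percentile(q,99,0);s=np.prod(hi-lo)
        if best is None or s<best[0]: best=(s,np.degrees(a),R.T@((lo+hi)/2),hi-lo)
    return round(best[1],1),np.round(best[2],4),np.round(best[3],4),len(P)
for n,b in dict(stray=(.33,.51,-.2,.0,.0085,.014),ctray=(.33,.51,.23,.42,.0085,.014),ink=(.5,.62,-.1,.02,.016,.023),stamp=(.51,.57,-.165,-.11,.062,.075),carton=(.49,.62,.32,.45,.015,.022)).items():
    print(n,"all",fit(reg(*b)))
    for W in Ws:
        P=reg(*b,P=W.reshape(-1,3)); print("  ",fit(P) if len(P)>20 else len(P))
print("board",reg(.3,.54,.02,.25,.03,.5).max(0),reg(.3,.54,.02,.25,.03,.5).min(0))
P=reg(.59,.75,-.02,.30,.03,.3);print("greenbox",P.min(0),P.max(0)); P=reg(.6,.7,.24,.29,.02,.3);print(" left wall",P.min(0),P.max(0))
P=reg(.35,.75,-.3,-.19,.03,.4);print("right",P.min(0),P.max(0))
E
```

```text
stray all (np.float64(-9.5), array([ 0.4287, -0.0988]), array([0.103 , 0.1571]), 2493)
   (np.float64(-9.5), array([ 0.4296, -0.0972]), array([0.1029, 0.1561]), 791)
   (np.float64(-9.5), array([ 0.4283, -0.1   ]), array([0.1031, 0.1549]), 1702)
ctray all (np.float64(10.5), array([0.4242, 0.3201]), array([0.1055, 0.1334]), 1030)
   (np.float64(10.5), array([0.4244, 0.3201]), array([0.1053, 0.1335]), 857)
   (np.float64(10.0), array([0.4175, 0.3493]), array([0.1051, 0.0736]), 173)
ink all (np.float64(-5.0), array([ 0.5568, -0.041 ]), array([0.0636, 0.0765]), 1570)
   (np.float64(-6.0), array([ 0.5575, -0.0392]), array([0.0639, 0.0748]), 563)
   (np.float64(-6.5), array([ 0.5561, -0.0421]), array([0.0635, 0.0749]), 1007)
stamp all (np.float64(23.5), array([ 0.5412, -0.1374]), array([0.0225, 0.0234]), 211)
   (np.float64(20.5), array([ 0.5429, -0.1351]), array([0.0192, 0.0224]), 58)
   (np.float64(17.0), array([ 0.5411, -0.1389]), array([0.0207, 0.0207]), 153)
carton all (np.float64(-1.5), array([0.5665, 0.3814]), array([0.1028, 0.104 ]), 2067)
   (np.float64(1.0), array([0.5659, 0.3811]), array([0.0997, 0.1066]), 1580)
   (np.float64(-3.0), array([0.567, 0.379]), array([0.1044, 0.1042]), 487)
board [0.52046932 0.20374334 0.12696896] [0.33174454 0.06291525 0.0300071 ]
greenbox [ 0.62156837 -0.00477597  0.03001492] [0.74999044 0.27506572 0.14167267]
 left wall [0.62156837 0.24005697 0.02009865] [0.69987263 0.27162756 0.05875663]
right [ 0.36257243 -0.29999407  0.030029  ] [ 0.74998086 -0.22665463  0.16936051]
```

>>> {"fn": "drive_tool", "kwargs": {"commands": [{"x": -0.0458,"y": -0.0398,"jaw": 1},{"x": -0.0458,"y": -0.0398},{"x": -0.0458,"y": -0.0398},{"x": -0.0458,"y": -0.0398},{"x": -0.0458,"y": -0.0398},{"x": -0.0458,"y": -0.0398},{"x": -0.0458,"y": -0.0398},{"x": -0.0458,"y": -0.0398},{"x": -0.0458,"y": -0.0398},{"x": -0.0458,"y": -0.0398},{"x": -0.0458,"y": -0.0398},{"x": -0.0458,"y": -0.0398}]}}

```text
invalid input
```

>>> {"fn": "drive_tool", "kwargs": {"commands": [{"rz": 0.1785},{"rz": 0.1785},{"rz": 0.1785},{"rz": 0.1785},{"rz": 0.1785},{"rz": 0.1785},{"rz": 0.1785},{"rz": 0.1785},{},{}]}}

```text
invalid input
```

```bash
cat >> h.py <<'E'
def go(x,y,z=None,yaw=None):
    "shift in tool axes and turn from the measured pose to the target (yaw of tool y, deg)"
    st=read_state();R=np.array(st["tcp_rot"]);p=np.array(st["ee_pos"])
    d=R.T@(np.array([x,y,p[2] if z is None else z])-p)
    cy=np.degrees(np.arctan2(R[1,1],R[0,1]))
    print("t",round(st["time"],2),"p",p.round(4),"yaw_y",cy.round(1),"tilt",R[:2,2].round(4),"| d",d.round(4),"norm",np.linalg.norm(d).round(3),"rz",None if yaw is None else np.radians(cy-yaw).round(4),"F",np.round(st["force"],1),"w",round(st["gripper_width"],4),round(st["gripper_force"],1))
E
python3 - <<'E'
from h import *
go(.5568,-.0407,.08,-6)
s=snapshot("wrist");cv2.imwrite("pics/w1.png",s["image"]);W=cloud(s)
import numpy as np
z=W[...,2]
P=W[(z>.015)&(z<.024)&(abs(W[...,0]-.557)<.055)&(abs(W[...,1]+.041)<.055)]
print(len(P), cv2.minAreaRect((P[:,:2]*1000).astype(np.float32)))
P=W[(z>.06)&(z<.075)&(abs(W[...,0]-.542)<.03)&(abs(W[...,1]+.137)<.03)]
if len(P)>20: print(len(P), cv2.minAreaRect((P[:,:2]*1000).astype(np.float32)))
E
```

```text
t 0.1 p [0.1408 0.5569 0.223 ] yaw_y 75.8 tilt [-0.0007 -0.0017] | d [-0.5499 -0.477   0.1437] norm 0.742 rz 1.4277 F [0.6 0.1 0.4] w 0.0854 0.0
0 ((0.0, 0.0), (0.0, 0.0), 0.0)
```

View pics/w1.png

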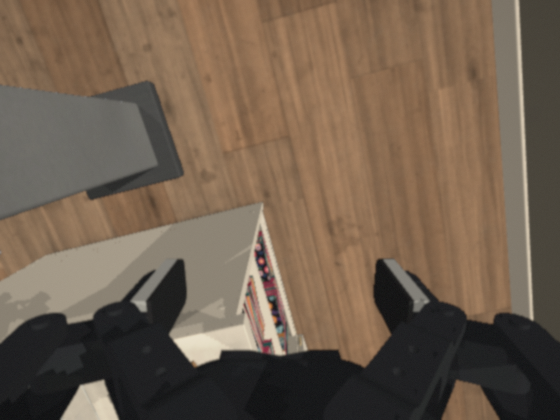

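The moves were refused, so the wrist picture still shows the start pose: the floor and cart, with the fingers at (165,290) and (400,290). I'll try one row with every field given.

>>> {"fn": "drive_tool", "kwargs": {"commands": [{"x": -0.0458,"y": -0.0398,"z": 0,"rx": 0,"ry": 0,"rz": 0,"jaw": 1}]}}

```text
time: 0.28
ee_pos: [0.1749, 0.5092, 0.2228]
tcp_rot: [[-0.971, 0.241, -0.0], [0.241, 0.971, 0.001], [0.0, 0.0, -1.0]]
force: [1.3, 0.1, 0.8]
gripper_width: 0.0854
gripper_force: 0.0
```

>>> {"fn": "drive_tool", "kwargs": {"commands": [{"x": -0.0458,"y": -0.0398,"z": 0,"rx": 0,"ry": 0,"rz": 0,"jaw": 1},{"x": -0.0458,"y": -0.0398,"z": 0,"rx": 0,"ry": 0,"rz": 0,"jaw": 1},{"x": -0.0458,"y": -0.0398,"z": 0,"rx": 0,"ry": 0,"rz": 0,"jaw": 1},{"x": -0.0458,"y": -0.0398,"z": 0,"rx": 0,"ry": 0,"rz": 0,"jaw": 1},{"x": -0.0458,"y": -0.0398,"z": 0,"rx": 0,"ry": 0,"rz": 0,"jaw": 1},{"x": -0.0458,"y": -0.0398,"z": 0,"rx": 0,"ry": 0,"rz": 0,"jaw": 1},{"x": -0.0458,"y": -0.0398,"z": 0,"rx": 0,"ry": 0,"rz": 0,"jaw": 1},{"x": -0.0458,"y": -0.0398,"z": 0,"rx": 0,"ry": 0,"rz": 0,"jaw": 1},{"x": -0.0458,"y": -0.0398,"z": 0,"rx": 0,"ry": 0,"rz": 0,"jaw": 1},{"x": -0.0458,"y": -0.0398,"z": 0,"rx": 0,"ry": 0,"rz": 0,"jaw": 1},{"x": -0.0458,"y": -0.0398,"z": 0,"rx": 0,"ry": 0,"rz": 0,"jaw": 1}]}}

```text
time: 1.65
ee_pos: [0.5574, -0.0421, 0.2236]
tcp_rot: [[-0.969, 0.246, -0.0], [0.246, 0.969, 0.0], [0.0, 0.0, -1.0]]
force: [1.4, 1.2, -0.1]
gripper_width: 0.0853
gripper_force: 0.0
```

>>> {"fn": "drive_tool", "kwargs": {"commands": [{"x": 0,"y": 0,"z": 0,"rx": 0,"ry": 0,"rz": 0.1785,"jaw": 1},{"x": 0,"y": 0,"z": 0,"rx": 0,"ry": 0,"rz": 0.1785,"jaw": 1},{"x": 0,"y": 0,"z": 0,"rx": 0,"ry": 0,"rz": 0.1785,"jaw": 1},{"x": 0,"y": 0,"z": 0,"rx": 0,"ry": 0,"rz": 0.1785,"jaw": 1},{"x": 0,"y": 0,"z": 0,"rx": 0,"ry": 0,"rz": 0.1785,"jaw": 1},{"x": 0,"y": 0,"z": 0,"rx": 0,"ry": 0,"rz": 0.1785,"jaw": 1},{"x": 0,"y": 0,"z": 0,"rx": 0,"ry": 0,"rz": 0.1785,"jaw": 1},{"x": 0,"y": 0,"z": 0,"rx": 0,"ry": 0,"rz": 0.1785,"jaw": 1},{"x": 0,"y": 0,"z": 0,"rx": 0,"ry": 0,"rz": 0,"jaw": 1},{"x": 0,"y": 0,"z": 0,"rx": 0,"ry": 0,"rz": 0,"jaw": 1}]}}

```text
time: 2.9
ee_pos: [0.5566, -0.0403, 0.2236]
tcp_rot: [[0.102, 0.995, -0.0], [0.995, -0.102, 0.0], [0.0, -0.0, -1.0]]
force: [0.5, 0.4, -0.1]
gripper_width: 0.0853
gripper_force: 0.0
```

```bash
cat >> h.py <<'E'
def top(W,x,y,lo,hi,r):
    P=W[(W[...,2]>lo)&(W[...,2]<hi)&(abs(W[...,0]-x)<r)&(abs(W[...,1]-y)<r)]
    return (len(P),cv2.minAreaRect((P[:,:2]*1000).astype(np.float32))) if len(P)>20 else len(P)
E
python3 - <<'E'
from h import *
go(.5568,-.0407,.08,-6)
s=snapshot("wrist");cv2.imwrite("pics/w2.png",s["image"]);W=cloud(s)
print(top(W,.557,-.041,.015,.024,.055),top(W,.542,-.137,.06,.075,.03))
E
```

```text
t 2.9 p [ 0.5566 -0.0403  0.2236] yaw_y -5.9 tilt [-0.0004  0.0002] | d [-0.0004  0.0004  0.1436] norm 0.144 rz 0.0022 F [ 0.5  0.4 -0.1] w 0.0853 0.0
(3695, ((556.9814453125, -42.47511291503906), (76.03458404541016, 65.03964233398438), 82.80089569091797)) (405, ((541.7793579101562, -138.4628143310547), (22.34813690185547, 21.803892135620117), 15.785011291503906))
```

View pics/w2.png

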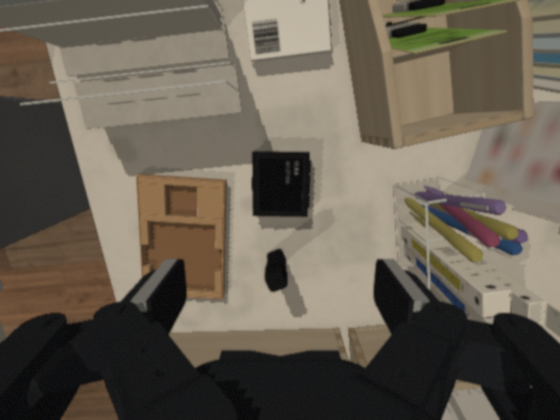

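The wrist view shows the ink pad at (281,184) between the fingers' planes, the stamp at (275,270) and the stamp tray at (183,235) with its small well toward the top. The measured sizes match the given ones.

>>> {"fn": "drive_tool", "kwargs": {"commands": [{"x": -0.002,"y": 0,"z": 0.05,"rx": 0,"ry": 0,"rz": 0.018,"jaw": 1},{"x": 0,"y": 0,"z": 0.05,"rx": 0,"ry": 0,"rz": 0,"jaw": 1},{"x": 0,"y": 0,"z": 0.05,"rx": 0,"ry": 0,"rz": 0,"jaw": 1},{"x": 0,"y": 0,"z": 0.035,"rx": 0,"ry": 0,"rz": 0,"jaw": 1},{"x": 0,"y": 0,"z": 0.015,"rx": 0,"ry": 0,"rz": 0,"jaw": 1},{"x": 0,"y": 0,"z": 0.0075,"rx": 0,"ry": 0,"rz": 0,"jaw": 1},{"x": 0,"y": 0,"z": 0,"rx": 0,"ry": 0,"rz": 0,"jaw": 1},{"x": 0,"y": 0,"z": 0,"rx": 0,"ry": 0,"rz": 0,"jaw": 0.6},{"x": 0,"y": 0,"z": 0,"rx": 0,"ry": 0,"rz": 0,"jaw": 0.6},{"x": 0,"y": 0,"z": 0,"rx": 0,"ry": 0,"rz": 0,"jaw": 0.6},{"x": 0,"y": 0,"z": 0,"rx": 0,"ry": 0,"rz": 0,"jaw": 0.6},{"x": 0,"y": 0,"z": 0,"rx": 0,"ry": 0,"rz": 0,"jaw": 0.6}], "newtons": 30}}

```text
time: 4.45
ee_pos: [0.5565, -0.0423, 0.0163]
tcp_rot: [[0.123, 0.992, 0.0], [0.992, -0.123, 0.0], [0.0, 0.0, -1.0]]
force: [-0.3, 0.7, 0.5]
gripper_width: 0.0512
gripper_force: 0.0
```

```bash
python3 - <<'E'
from h import *
go(.4250,-.1215,.017,-9.5)
s=snapshot("side");cv2.imwrite("pics/s2.png",cv2.resize(s["image"][200:340,200:380],None,fx=4,fy=4))
E
```

```text
t 4.45 p [ 0.5565 -0.0423  0.0163] yaw_y -7.0 tilt [0.     0.0001] | d [-0.0947 -0.1208 -0.0007] norm 0.154 rz 0.0428 F [-0.3  0.7  0.5] w 0.0512 0.0
```

View pics/s2.png

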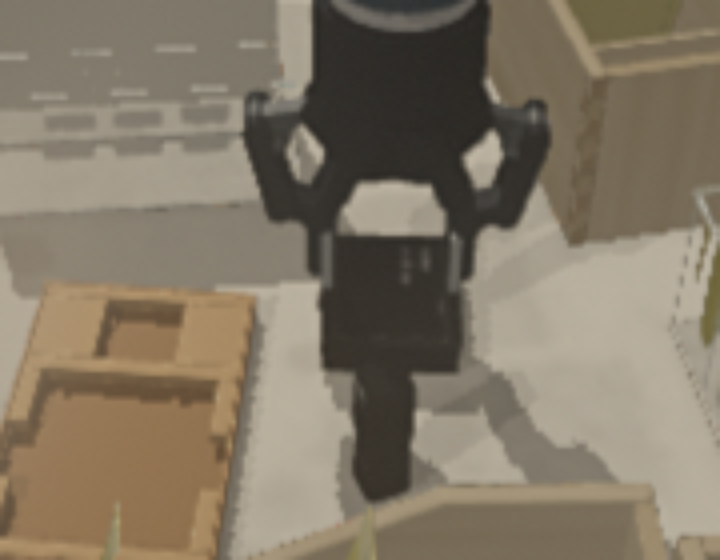

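The crop seems to show the fingertips, at (335,285) and (455,285), above the pad's top instead of beside it, and the opening reads 51 mm with no grip force. I'll measure the tip height from the depth maps.

```bash
python3 - <<'E'
from h import *
for n in("side","scene"):
    W=cloud(snapshot(n));m=(abs(W[...,0]-.557)<.06)&(abs(W[...,1]+.042)<.05)&(W[...,2]>.004)
    P=W[m];P=P[np.argsort(P[:,0])]
    for x in np.arange(.505,.61,.005):
        q=P[abs(P[:,0]-x)<.0025]
        if len(q): 
            h,_=np.histogram(q[:,2],np.arange(0,.11,.01)); print(n,round(x,3),len(q),h, "zmed low",np.round(q[q[:,2]<.024][:,2].max(initial=0),3))
E
```

```text
side 0.505 393 [ 0  0  0  0  0  0  0  5 12 16] zmed low 0.0
side 0.51 520 [ 0  0  0  0  0  0  0 10 27  5] zmed low 0.0
side 0.515 646 [ 0  0  0  2  3  5  4 14 14  0] zmed low 0.0
side 0.52 933 [ 3 14  1  5 10  6  5 19 22  2] zmed low 0.02
side 0.525 1018 [ 7 36  8 11 13 11  7  9 10 27] zmed low 0.021
side 0.53 900 [ 5 34 20  4  3  5  4  5  7 13] zmed low 0.023
side 0.535 839 [ 6 38 42  0  0  0  0  0  0  6] zmed low 0.022
side 0.54 809 [ 3 49 31  0  0  0  0  0  0  2] zmed low 0.022
side 0.545 782 [ 1 47 33  0  0  0  0  0  0  3] zmed low 0.022
side 0.55 777 [ 0 43 42  0  0  0  0  0  0  3] zmed low 0.023
side 0.555 752 [ 0 43 32  0  0  0  0  0  0  2] zmed low 0.022
side 0.56 753 [ 4 54 31  0  0  0  0  0  0  3] zmed low 0.022
side 0.565 752 [ 6 42 42  0  0  0  0  0  0  6] zmed low 0.023
side 0.57 741 [ 6 40 47  0  0  0  0  0  0  2] zmed low 0.023
side 0.575 769 [ 5 42 37  0  0  0  0  0  2 12] zmed low 0.022
side 0.58 754 [ 7 43 42  6 15  4  9  5  6 11] zmed low 0.022
side 0.585 668 [ 2 35 15  6  8 11  8 13 10 19] zmed low 0.022
side 0.59 333 [ 1  9  0  7 14  6  6 11 15  5] zmed low 0.019
[... 738 characters left out ...]
0  0  0  0  1] zmed low 0.022
scene 0.555 353 [ 3 29 19  0  0  0  0  0  0  1] zmed low 0.023
scene 0.56 333 [ 3 26 19  0  0  0  0  0  0  2] zmed low 0.023
scene 0.565 340 [ 4 25 24  0  0  0  0  0  0  1] zmed low 0.023
scene 0.57 314 [ 2 23 19  0  0  0  0  0  0  2] zmed low 0.023
scene 0.575 305 [ 4 22 24  0  0  0  0  0  0  3] zmed low 0.022
scene 0.58 290 [ 3 26 15  4  4  4  3  1  1  5] zmed low 0.023
scene 0.585 314 [ 3 26 14 11 10 11 14  6  3  6] zmed low 0.023
scene 0.59 269 [ 3 18  4  2  4  4  3  6  5  1] zmed low 0.022
scene 0.595 160 [1 4 0 3 6 4 1 6 0 0] zmed low 0.02
scene 0.6 146 [ 0  0  0  0  0  0  0 10 10  0] zmed low 0.0
scene 0.605 89 [ 0  0  0  0  0  0  1  6 20  9] zmed low 0.0
```

>>> {"fn": "drive_tool", "kwargs": {"commands": [{"x": 0,"y": 0,"z": -0.03,"rx": 0,"ry": 0,"rz": 0,"jaw": 0.6},{"x": 0,"y": 0,"z": -0.03,"rx": 0,"ry": 0,"rz": 0,"jaw": 0.6},{"x": 0,"y": 0,"z": 0,"rx": 0,"ry": 0,"rz": 0,"jaw": 0.6}]}}

```text
time: 4.97
ee_pos: [0.5589, -0.0427, 0.0788]
tcp_rot: [[0.123, 0.992, 0.005], [0.992, -0.123, -0.001], [-0.0, 0.005, -1.0]]
force: [0.0, 0.1, 0.1]
gripper_width: 0.0514
gripper_force: 0.0
```

```bash
cat > tip.py <<'E'
from h import *
st=read_state();p=st["ee_pos"];print(np.round(p,4),st["gripper_width"])
for n in("side","scene"):
    W=cloud(snapshot(n));m=(abs(W[...,0]-p[0])<.065)&(abs(W[...,1]-p[1])<.02)&(W[...,2]>.035)
    for sgn in(-1,1):
        q=W[m&(sgn*(W[...,0]-p[0])>.02)];print(n,sgn,"z low pct",np.round(np.percentile(q[:,2],[0,2,5]),4))
    print(n,"pad",top(W,.557,-.042,.015,.024,.055))
E
python3 tip.py
```

```text
[ 0.5589 -0.0427  0.0788] 0.05141222531344172
side -1 z low pct [0.0938 0.1063 0.1226]
side 1 z low pct [0.0935 0.1017 0.1108]
side pad (1012, ((556.0974731445312, -41.38587188720703), (77.97382354736328, 65.43132019042969), 84.28150177001953))
scene -1 z low pct [0.0898 0.1037 0.1191]
scene 1 z low pct [0.0897 0.0949 0.1019]
scene pad (587, ((557.5145263671875, -39.39080810546875), (79.04068756103516, 67.88765716552734), 81.91101837158203))
```

>>> {"fn": "drive_tool", "kwargs": {"commands": [{"x": 0,"y": 0,"z": 0,"rx": 0,"ry": 0,"rz": 0,"jaw": 1},{"x": 0,"y": 0,"z": 0,"rx": 0,"ry": 0,"rz": 0,"jaw": 1},{"x": 0,"y": 0,"z": 0,"rx": 0,"ry": 0,"rz": 0,"jaw": 1},{"x": 0,"y": 0,"z": 0,"rx": 0,"ry": 0,"rz": 0,"jaw": 1}]}}

```text
time: 5.58
ee_pos: [0.5563, -0.0423, 0.076]
tcp_rot: [[0.123, 0.992, -0.0], [0.992, -0.123, 0.0], [0.0, -0.0, -1.0]]
force: [-0.4, 0.3, 0.6]
gripper_width: 0.0855
gripper_force: 0.0
```

```bash
python3 tip.py
```

```text
[ 0.5563 -0.0423  0.076 ] 0.08548355622501276
side -1 z low pct [0.0999 0.1126 0.128 ]
side 1 z low pct [0.0965 0.1069 0.1153]
side pad (1021, ((556.1544189453125, -41.93710708618164), (77.48877716064453, 65.164306640625), 84.2110366821289))
scene -1 z low pct [0.097  0.1127 0.1271]
scene 1 z low pct [0.097  0.1026 0.1072]
scene pad (588, ((557.26220703125, -39.39185333251953), (78.62897491455078, 68.01113891601562), 82.89134979248047))
```

Depth shows the fingertips at z 0.097 with the TCP reading 0.076 and the gripper open. The tips therefore sit about 25 mm higher than the data says: +21 mm above the TCP when open, +13 mm at a 51 mm opening. I'll use these measured offsets and watch the force on the way down.

>>> {"fn": "drive_tool", "kwargs": {"commands": [{"x": 0,"y": 0,"z": 0.05,"rx": 0,"ry": 0,"rz": 0,"jaw": 1},{"x": 0,"y": 0,"z": 0.02,"rx": 0,"ry": 0,"rz": 0,"jaw": 1},{"x": 0,"y": 0,"z": 0.008,"rx": 0,"ry": 0,"rz": 0,"jaw": 1},{"x": 0,"y": 0,"z": 0.004,"rx": 0,"ry": 0,"rz": 0,"jaw": 1},{"x": 0,"y": 0,"z": 0.003,"rx": 0,"ry": 0,"rz": 0,"jaw": 1},{"x": 0,"y": 0,"z": 0,"rx": 0,"ry": 0,"rz": 0,"jaw": 1},{"x": 0,"y": 0,"z": 0,"rx": 0,"ry": 0,"rz": 0,"jaw": 0.65},{"x": 0,"y": 0,"z": 0,"rx": 0,"ry": 0,"rz": 0,"jaw": 0.65},{"x": 0,"y": 0,"z": 0,"rx": 0,"ry": 0,"rz": 0,"jaw": 0.65},{"x": 0,"y": 0,"z": 0,"rx": 0,"ry": 0,"rz": 0,"jaw": 0.65}]}}

```text
time: 6.92
ee_pos: [0.5571, -0.0424, -0.008]
tcp_rot: [[0.123, 0.992, 0.001], [0.992, -0.123, -0.0], [0.0, 0.001, -1.0]]
force: [-1.2, -0.2, 5.8]
gripper_width: 0.0641
gripper_force: 34.1
```

>>> {"fn": "drive_tool", "kwargs": {"commands": [{"x": 0,"y": 0,"z": -0.03,"rx": 0,"ry": 0,"rz": 0,"jaw": 0.65},{"x": 0,"y": 0,"z": -0.05,"rx": 0,"ry": 0,"rz": 0,"jaw": 0.65},{"x": -0.0475,"y": -0.0605,"z": -0.01,"rx": 0,"ry": 0,"rz": 0,"jaw": 0.65},{"x": -0.0475,"y": -0.0605,"z": 0,"rx": 0,"ry": 0,"rz": 0,"jaw": 0.65},{"x": 0,"y": 0,"z": 0,"rx": 0,"ry": 0,"rz": 0.043,"jaw": 0.65},{"x": 0,"y": 0,"z": 0,"rx": 0,"ry": 0,"rz": 0,"jaw": 0.65},{"x": 0,"y": 0,"z": 0,"rx": 0,"ry": 0,"rz": 0,"jaw": 0.65}]}}

```text
time: 7.8
ee_pos: [0.4507, -0.1066, 0.0794]
tcp_rot: [[0.164, 0.986, 0.001], [0.986, -0.164, -0.0], [0.0, 0.001, -1.0]]
force: [-0.2, -0.1, -0.1]
gripper_width: 0.0645
gripper_force: 33.7
```

```bash
python3 - <<'E'
from h import *
go(.4250,-.1215,.0,-9.5)
s=snapshot("side");W=cloud(s);cv2.imwrite("pics/s3.png",cv2.resize(s["image"][150:350,150:400],None,fx=3,fy=3))
P=W[(abs(W[...,0]-.425)<.04)&(abs(W[...,1]+.15)<.03)&(W[...,2]>.05)&(W[...,2]<.13)]
print(np.histogram(P[:,2],np.arange(.05,.131,.005)))
E
```

```text
t 7.8 p [ 0.4507 -0.1066  0.0794] yaw_y -9.4 tilt [ 0.0007 -0.0001] | d [-0.019  -0.0229  0.0794] norm 0.085 rz 0.001 F [-0.2 -0.1 -0.1] w 0.0645 33.7
(array([  0,   0,   0,   0,   0,   0,   0,  20,  67,  61,  65, 360,   1,
         0,   0,   0]), array([0.05 , 0.055, 0.06 , 0.065, 0.07 , 0.075, 0.08 , 0.085, 0.09 ,
       0.095, 0.1  , 0.105, 0.11 , 0.115, 0.12 , 0.125, 0.13 ]))
```

View pics/s3.png

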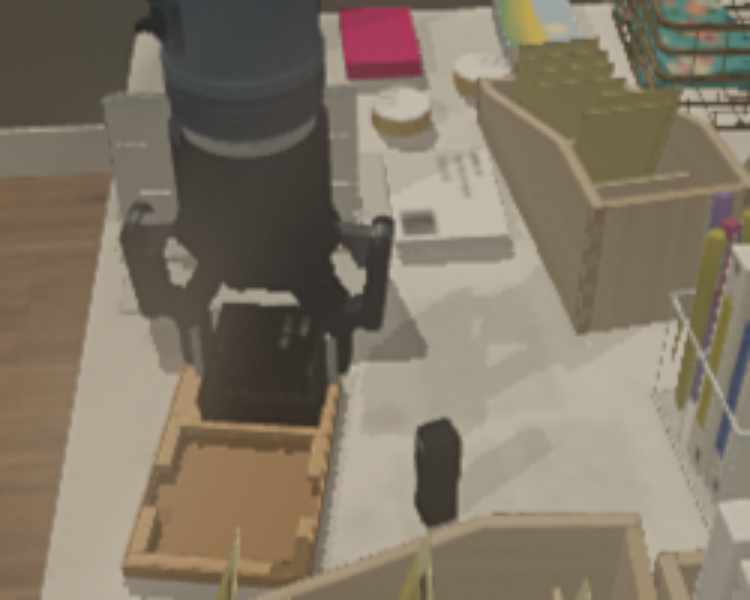

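The pad is held level above the tray, at about (265,360) in the crop. Rows over 62.5 mm get clipped, so I'll finish the shift and lower it.

>>> {"fn": "drive_tool", "kwargs": {"commands": [{"x": -0.019,"y": -0.0229,"z": 0,"rx": 0,"ry": 0,"rz": 0,"jaw": 0.65},{"x": 0,"y": 0,"z": 0.04,"rx": 0,"ry": 0,"rz": 0,"jaw": 0.65},{"x": 0,"y": 0,"z": 0.02,"rx": 0,"ry": 0,"rz": 0,"jaw": 0.65},{"x": 0,"y": 0,"z": 0,"rx": 0,"ry": 0,"rz": 0,"jaw": 0.65}]}}

```text
time: 8.35
ee_pos: [0.4232, -0.1207, 0.018]
tcp_rot: [[0.164, 0.986, -0.003], [0.986, -0.164, 0.002], [0.001, -0.003, -1.0]]
force: [0.8, -0.6, 0.3]
gripper_width: 0.0646
gripper_force: 33.6
```

```bash
python3 - <<'E'
from h import *
go(.4250,-.1215,-.004,-9.5)
E
```

```text
t 8.35 p [ 0.4232 -0.1207  0.018 ] yaw_y -9.4 tilt [-0.0031  0.0015] | d [-0.0006  0.002   0.022 ] norm 0.022 rz 0.001 F [ 0.8 -0.6  0.3] w 0.0646 33.6
```

>>> {"fn": "drive_tool", "kwargs": {"commands": [{"x": 0,"y": 0,"z": 0.012,"rx": 0,"ry": 0,"rz": 0,"jaw": 0.65},{"x": 0,"y": 0,"z": 0.006,"rx": 0,"ry": 0,"rz": 0,"jaw": 0.65},{"x": 0,"y": 0,"z": 0.003,"rx": 0,"ry": 0,"rz": 0,"jaw": 0.65},{"x": 0,"y": 0,"z": 0,"rx": 0,"ry": 0,"rz": 0,"jaw": 0.65},{"x": 0,"y": 0,"z": 0,"rx": 0,"ry": 0,"rz": 0,"jaw": 0.65}]}}

```text
time: 8.98
ee_pos: [0.4244, -0.1217, -0.0014]
tcp_rot: [[0.165, 0.986, 0.001], [0.986, -0.165, -0.0], [-0.0, 0.001, -1.0]]
force: [-0.5, 0.1, -0.9]
gripper_width: 0.0644
gripper_force: 33.7
```

```bash
python3 - <<'E'
from h import *
go(.4250,-.1215,-.004,-9.5)
W=cloud(snapshot("side"));P=W[(abs(W[...,0]-.425)<.02)&(abs(W[...,1]+.145)<.012)&(W[...,2]>.01)&(W[...,2]<.05)];print("pad top z",np.round(np.percentile(P[:,2],[5,50,95]),4))
E
```

```text
t 8.97 p [ 0.4244 -0.1217 -0.0014] yaw_y -9.5 tilt [ 0.0005 -0.0001] | d [0.0003 0.0006 0.0026] norm 0.003 rz -0.0002 F [-0.5  0.1 -0.9] w 0.0644 33.7
pad top z [0.0155 0.0265 0.028 ]
```

>>> {"fn": "drive_tool", "kwargs": {"commands": [{"x": 0,"y": 0,"z": 0.0025,"rx": 0,"ry": 0,"rz": 0,"jaw": 0.65},{"x": 0,"y": 0,"z": 0.001,"rx": 0,"ry": 0,"rz": 0,"jaw": 0.65},{"x": 0,"y": 0,"z": 0,"rx": 0,"ry": 0,"rz": 0,"jaw": 0.65},{"x": 0,"y": 0,"z": 0,"rx": 0,"ry": 0,"rz": 0,"jaw": 0.84},{"x": 0,"y": 0,"z": 0,"rx": 0,"ry": 0,"rz": 0,"jaw": 0.84},{"x": 0,"y": 0,"z": 0,"rx": 0,"ry": 0,"rz": 0,"jaw": 0.84},{"x": 0,"y": 0,"z": -0.015,"rx": 0,"ry": 0,"rz": 0,"jaw": 0.84},{"x": 0,"y": 0,"z": -0.03,"rx": 0,"ry": 0,"rz": 0,"jaw": 0.84},{"x": 0,"y": 0,"z": -0.06,"rx": 0,"ry": 0,"rz": 0,"jaw": 0.84},{"x": 0,"y": 0,"z": -0.02,"rx": 0,"ry": 0,"rz": 0,"jaw": 0.6},{"x": 0,"y": 0,"z": 0,"rx": 0,"ry": 0,"rz": 0,"jaw": 0.6}]}}

```text
time: 10.4
ee_pos: [0.4258, -0.1223, 0.1214]
tcp_rot: [[0.165, 0.986, 0.004], [0.986, -0.165, -0.002], [-0.001, 0.004, -1.0]]
force: [-0.7, 0.7, -0.9]
gripper_width: 0.0513
gripper_force: 0.0
```

```bash
python3 - <<'E'
from h import *
go(.5418,-.138,.12,16)
for n in("side","scene"):
    W=cloud(snapshot(n));print(n,top(W,.425,-.1215,.0175,.028,.06),"want z 22", "stamp",top(W,.542,-.138,.06,.075,.03))
    P=W[(abs(W[...,0]-.425)<.02)&(abs(W[...,1]+.1215)<.02)&(W[...,2]>.005)&(W[...,2]<.04)];print(np.median(P[:,2]) if len(P) else 0)
E
```

```text
t 10.4 p [ 0.4258 -0.1223  0.1214] yaw_y -9.5 tilt [ 0.004  -0.0017] | d [0.0037 0.117  0.0019] norm 0.117 rz -0.4452 F [-0.7  0.7 -0.9] w 0.0513 0.0
side (1385, ((423.8951416015625, -120.62660217285156), (78.03666687011719, 65.27247619628906), 80.94170379638672)) want z 22 stamp (167, ((540.583984375, -138.68600463867188), (20.74441909790039, 21.679821014404297), 18.264005661010742))
0.023030772662913257
scene (578, ((424.3918151855469, -118.47850799560547), (81.02864837646484, 66.54812622070312), 80.78202056884766)) want z 22 stamp (65, ((541.7568969726562, -133.5211944580078), (21.186992645263672, 23.62329864501953), 8.40969467163086))
0.022955462164817586
```

>>> {"fn": "drive_tool", "kwargs": {"commands": [{"x": 0.002,"y": 0.058,"z": 0,"rx": 0,"ry": 0,"rz": 0,"jaw": 0.6},{"x": 0.002,"y": 0.058,"z": 0,"rx": 0,"ry": 0,"rz": 0,"jaw": 0.6},{"x": 0,"y": 0,"z": 0,"rx": 0,"ry": 0,"rz": -0.15,"jaw": 0.6},{"x": 0,"y": 0,"z": 0,"rx": 0,"ry": 0,"rz": -0.15,"jaw": 0.6},{"x": 0,"y": 0,"z": 0,"rx": 0,"ry": 0,"rz": -0.145,"jaw": 0.6},{"x": 0,"y": 0,"z": 0,"rx": 0,"ry": 0,"rz": 0,"jaw": 0.6},{"x": 0,"y": 0,"z": 0,"rx": 0,"ry": 0,"rz": 0,"jaw": 0.6}]}}

```text
time: 11.38
ee_pos: [0.5384, -0.1365, 0.1186]
tcp_rot: [[-0.273, 0.962, -0.002], [0.962, 0.273, 0.001], [0.001, -0.002, -1.0]]
force: [-0.3, -0.5, 0.6]
gripper_width: 0.0514
gripper_force: 0.0
```

```bash
python3 - <<'E'
from h import *
go(.5415,-.138,.02,16)
W=cloud(snapshot("wrist"));print(top(W,.542,-.138,.06,.075,.02))
E
```

```text
t 11.38 p [ 0.5384 -0.1365  0.1186] yaw_y 15.9 tilt [-0.002   0.0009] | d [-0.0024  0.0027  0.0986] norm 0.099 rz -0.0023 F [-0.3 -0.5  0.6] w 0.0514 0.0
(998, ((541.621826171875, -138.70498657226562), (22.029693603515625, 21.734586715698242), 16.184581756591797))
```

>>> {"fn": "drive_tool", "kwargs": {"commands": [{"x": -0.002,"y": 0.002,"z": 0,"rx": 0,"ry": 0,"rz": 0,"jaw": 0.6},{"x": 0,"y": 0,"z": 0.04,"rx": 0,"ry": 0,"rz": 0,"jaw": 0.6},{"x": 0,"y": 0,"z": 0.04,"rx": 0,"ry": 0,"rz": 0,"jaw": 0.6},{"x": 0,"y": 0,"z": 0.018,"rx": 0,"ry": 0,"rz": 0,"jaw": 0.6},{"x": 0,"y": 0,"z": 0,"rx": 0,"ry": 0,"rz": 0,"jaw": 0.6},{"x": 0,"y": 0,"z": 0,"rx": 0,"ry": 0,"rz": 0,"jaw": 0.15},{"x": 0,"y": 0,"z": 0,"rx": 0,"ry": 0,"rz": 0,"jaw": 0.15},{"x": 0,"y": 0,"z": 0,"rx": 0,"ry": 0,"rz": 0,"jaw": 0.15},{"x": 0,"y": 0,"z": 0,"rx": 0,"ry": 0,"rz": 0,"jaw": 0.15},{"x": 0,"y": 0,"z": 0,"rx": 0,"ry": 0,"rz": 0,"jaw": 0.15}]}}

```text
time: 12.68
ee_pos: [0.5431, -0.1386, 0.0232]
tcp_rot: [[-0.275, 0.961, 0.003], [0.961, 0.275, -0.001], [-0.002, 0.002, -1.0]]
force: [-0.1, 0.0, 5.9]
gripper_width: 0.0224
gripper_force: 34.8
```

```bash
python3 - <<'E'
from h import *
go(.4371,-.0495,.02,-9.5)
E
```

```text
t 12.68 p [ 0.5431 -0.1386  0.0232] yaw_y 16.0 tilt [ 0.0028 -0.0009] | d [ 0.1149 -0.0773  0.0028] norm 0.138 rz 0.4448 F [-0.1  0.   5.9] w 0.0224 34.8
```

>>> {"fn": "drive_tool", "kwargs": {"commands": [{"x": 0,"y": 0,"z": -0.02,"rx": 0,"ry": 0,"rz": 0,"jaw": 0.15},{"x": 0,"y": 0,"z": -0.04,"rx": 0,"ry": 0,"rz": 0,"jaw": 0.15},{"x": 0.0383,"y": -0.0258,"z": 0,"rx": 0,"ry": 0,"rz": 0,"jaw": 0.15},{"x": 0.0383,"y": -0.0258,"z": 0,"rx": 0,"ry": 0,"rz": 0,"jaw": 0.15},{"x": 0.0383,"y": -0.0258,"z": 0,"rx": 0,"ry": 0,"rz": 0,"jaw": 0.15},{"x": 0,"y": 0,"z": 0,"rx": 0,"ry": 0,"rz": 0.15,"jaw": 0.15},{"x": 0,"y": 0,"z": 0,"rx": 0,"ry": 0,"rz": 0.15,"jaw": 0.15},{"x": 0,"y": 0,"z": 0,"rx": 0,"ry": 0,"rz": 0.145,"jaw": 0.15},{"x": 0,"y": 0,"z": 0,"rx": 0,"ry": 0,"rz": 0,"jaw": 0.15},{"x": 0,"y": 0,"z": 0,"rx": 0,"ry": 0,"rz": 0,"jaw": 0.15},{"x": 0,"y": 0,"z": 0,"rx": 0,"ry": 0,"rz": 0,"jaw": 0.15}]}}

```text
time: 14.05
ee_pos: [0.4356, -0.049, 0.0818]
tcp_rot: [[0.164, 0.986, -0.0], [0.986, -0.164, 0.0], [0.0, -0.0, -1.0]]
force: [0.7, 0.3, -0.4]
gripper_width: 0.0223
gripper_force: 34.1
```

```bash
python3 - <<'E'
from h import *
go(.4371,-.0495,.026,-9.5)
s=snapshot("side");W=cloud(s);cv2.imwrite("pics/s4.png",cv2.resize(s["image"][170:350,170:330],None,fx=3,fy=3))
P=W[(abs(W[...,0]-.437)<.013)&(abs(W[...,1]+.055)<.014)&(W[...,2]>.03)]
print(np.round(np.percentile(P[:,2],[0,2,10]),4)); Q=P[P[:,2]<.09]; print(len(Q),np.round([Q.min(0),Q.max(0),np.median(Q,0)],4))
E
```

```text
t 14.05 p [ 0.4356 -0.049   0.0818] yaw_y -9.5 tilt [-0.0001  0.0001] | d [-0.0002  0.0015  0.0558] norm 0.056 rz 0.0009 F [ 0.7  0.3 -0.4] w 0.0223 34.1
[0.0595 0.0627 0.0745]
157 [[ 0.4241 -0.0602  0.0595]
 [ 0.4462 -0.044   0.0898]
 [ 0.4355 -0.0576  0.0743]]
```

View pics/s4.png

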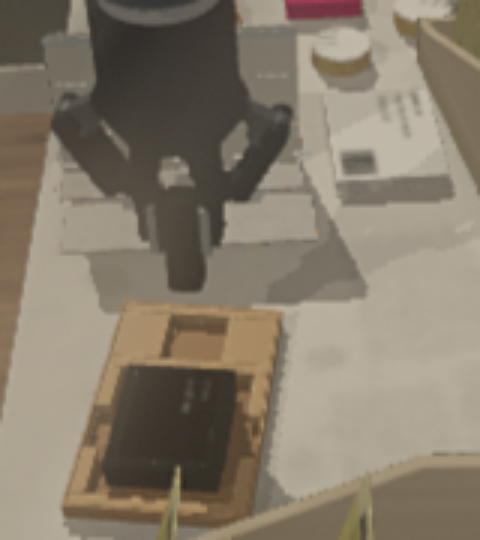

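The ink pad sits squarely in the big well, and the stamp is held upright just above the small well (at (195,338) in the crop).

>>> {"fn": "drive_tool", "kwargs": {"commands": [{"x": 0,"y": 0.0015,"z": 0.03,"rx": 0,"ry": 0,"rz": 0,"jaw": 0.15},{"x": 0,"y": 0,"z": 0.016,"rx": 0,"ry": 0,"rz": 0,"jaw": 0.15},{"x": 0,"y": 0,"z": 0.006,"rx": 0,"ry": 0,"rz": 0,"jaw": 0.15},{"x": 0,"y": 0,"z": 0.002,"rx": 0,"ry": 0,"rz": 0,"jaw": 0.15},{"x": 0,"y": 0,"z": 0,"rx": 0,"ry": 0,"rz": 0,"jaw": 0.15},{"x": 0,"y": 0,"z": 0,"rx": 0,"ry": 0,"rz": 0,"jaw": 0.15}]}}

```text
time: 14.85
ee_pos: [0.4378, -0.0494, 0.0285]
tcp_rot: [[0.165, 0.986, 0.001], [0.986, -0.165, -0.0], [0.0, 0.001, -1.0]]
force: [0.2, -0.1, -0.2]
gripper_width: 0.0222
gripper_force: 34.1
```

```bash
python3 - <<'E'
from h import *
go(.4371,-.0495,.023,-9.5)
for n in("side","scene"):
    W=cloud(snapshot(n))
    P=W[(abs(W[...,0]-.437)<.010)&(abs(W[...,1]+.05)<.014)]
    print(n,np.histogram(P[:,2],np.arange(0,.09,.005))[0])
E
```

```text
t 14.85 p [ 0.4378 -0.0494  0.0285] yaw_y -9.5 tilt [ 0.0013 -0.0002] | d [-0.0002 -0.0007  0.0055] norm 0.006 rz -0.0002 F [ 0.2 -0.1 -0.2] w 0.0222 34.1
side [27 18 22 22 21 18 20 17 17 19 23 23 21 24 86  8  0]
scene [12  8  8 11  7  8  9  2  6 10  7  8  8 10 46  2  0]
```

>>> {"fn": "drive_tool", "kwargs": {"commands": [{"x": 0,"y": -0.0005,"z": 0.0015,"rx": 0,"ry": 0,"rz": 0,"jaw": 0.15},{"x": 0,"y": 0,"z": 0.0015,"rx": 0,"ry": 0,"rz": 0,"jaw": 0.15},{"x": 0,"y": 0,"z": 0,"rx": 0,"ry": 0,"rz": 0,"jaw": 0.15},{"x": 0,"y": 0,"z": 0,"rx": 0,"ry": 0,"rz": 0,"jaw": 0.15}]}}

```text
time: 15.45
ee_pos: [0.437, -0.0492, 0.0261]
tcp_rot: [[0.165, 0.986, 0.001], [0.986, -0.165, -0.0], [-0.0, 0.001, -1.0]]
force: [-4.8, 0.8, 14.2]
gripper_width: 0.0225
gripper_force: 36.0
```

>>> {"fn": "drive_tool", "kwargs": {"commands": [{"x": 0,"y": 0,"z": -0.001,"rx": 0,"ry": 0,"rz": 0,"jaw": 0.15},{"x": 0,"y": 0,"z": 0,"rx": 0,"ry": 0,"rz": 0,"jaw": 0.5},{"x": 0,"y": 0,"z": 0,"rx": 0,"ry": 0,"rz": 0,"jaw": 0.5},{"x": 0,"y": 0,"z": 0,"rx": 0,"ry": 0,"rz": 0,"jaw": 0.5},{"x": 0,"y": 0,"z": -0.03,"rx": 0,"ry": 0,"rz": 0,"jaw": 0.5},{"x": 0,"y": 0,"z": -0.05,"rx": 0,"ry": 0,"rz": 0,"jaw": 0.5},{"x": 0,"y": 0,"z": -0.06,"rx": 0,"ry": 0,"rz": 0,"jaw": 0.5},{"x": 0,"y": 0,"z": -0.04,"rx": 0,"ry": 0,"rz": 0,"jaw": 0.5},{"x": 0,"y": 0,"z": 0,"rx": 0,"ry": 0,"rz": 0,"jaw": 0.8}]}}

```text
time: 16.58
ee_pos: [0.4392, -0.0498, 0.2091]
tcp_rot: [[0.165, 0.986, 0.007], [0.986, -0.165, -0.002], [-0.001, 0.007, -1.0]]
force: [1.0, 0.3, -0.9]
gripper_width: 0.0593
gripper_force: 0.0
```

```bash
python3 - <<'E'
from h import *
go(.5585,.2685,.2,-9.5)
W=cloud(snapshot("side"));print(top(W,.437,-.05,.06,.085,.03))
P=W[(abs(W[...,0]-.437)<.010)&(abs(W[...,1]+.05)<.014)]
print(np.histogram(P[:,2],np.arange(0,.09,.005))[0])
for n in("scene","side"):
    W=cloud(snapshot(n));print(n,"tb",top(W,.559,.2685,.014,.022,.033))
E
```

```text
t 16.57 p [ 0.4392 -0.0498  0.2091] yaw_y -9.5 tilt [ 0.007  -0.0017] | d [0.3337 0.065  0.0094] norm 0.34 rz -0.0001 F [ 1.   0.3 -0.9] w 0.0593 0.0
(149, ((436.3767395019531, -49.546512603759766), (21.82881736755371, 22.53785514831543), 74.92485046386719))
[26 23 23 21 20 19 20 19 18 23 21 25 22 35 77  0  0]
scene tb (384, ((558.8392333984375, 268.67010498046875), (50.18901443481445, 49.879512786865234), 56.180110931396484))
side tb (197, ((557.6366577148438, 264.74664306640625), (47.49488830566406, 49.87568283081055), 44.57316589355469))
```

>>> {"fn": "drive_tool", "kwargs": {"commands": [{"x": 0.0556,"y": 0.0108,"z": 0,"rx": 0,"ry": 0,"rz": 0,"jaw": 0.8},{"x": 0.0556,"y": 0.0108,"z": 0,"rx": 0,"ry": 0,"rz": 0,"jaw": 0.8},{"x": 0.0556,"y": 0.0108,"z": 0,"rx": 0,"ry": 0,"rz": 0,"jaw": 0.8},{"x": 0.0556,"y": 0.0108,"z": 0,"rx": 0,"ry": 0,"rz": 0,"jaw": 0.8},{"x": 0.0556,"y": 0.0108,"z": 0,"rx": 0,"ry": 0,"rz": 0,"jaw": 0.8},{"x": 0.0556,"y": 0.0108,"z": 0,"rx": 0,"ry": 0,"rz": 0,"jaw": 0.8},{"x": 0,"y": 0,"z": 0.05,"rx": 0,"ry": 0,"rz": 0,"jaw": 0.8},{"x": 0,"y": 0,"z": 0.03,"rx": 0,"ry": 0,"rz": 0,"jaw": 0.8},{"x": 0,"y": 0,"z": 0,"rx": 0,"ry": 0,"rz": 0,"jaw": 0.8},{"x": 0,"y": 0,"z": 0,"rx": 0,"ry": 0,"rz": 0,"jaw": 0.8}]}}

```text
time: 17.98
ee_pos: [0.5556, 0.2689, 0.126]
tcp_rot: [[0.165, 0.986, -0.001], [0.986, -0.165, -0.0], [-0.0, -0.001, -1.0]]
force: [0.2, -0.7, 0.8]
gripper_width: 0.0684
gripper_force: 0.0
```

```bash
python3 - <<'E'
from h import *
W=cloud(snapshot("wrist"));print("tb",top(W,.559,.2685,.014,.022,.033),"ta",top(W,.637,.321,.014,.021,.033),"carton",top(W,.549,.385,.014,.022,.06))
go(.5585,.268,-.007,-9.5)
E
```

```text
tb (2728, ((558.4171752929688, 265.68145751953125), (50.35115432739258, 50.270896911621094), 36.92028045654297)) ta (3416, ((641.2778930664062, 320.13018798828125), (61.81044387817383, 50.92027282714844), 17.94890785217285)) carton (11712, ((548.9669799804688, 381.02587890625), (68.15663146972656, 97.04470825195312), 0.6820474863052368))
t 18.02 p [0.5563 0.2692 0.1269] yaw_y -9.5 tilt [0.0014 0.0006] | d [-0.0009  0.0022  0.1339] norm 0.134 rz -0.0005 F [ 0.4 -0.   0.9] w 0.0684 0.0
```

>>> {"fn": "drive_tool", "kwargs": {"commands": [{"x": -0.002,"y": 0.0025,"z": 0.05,"rx": 0,"ry": 0,"rz": 0,"jaw": 0.8},{"x": 0,"y": 0,"z": 0.05,"rx": 0,"ry": 0,"rz": 0,"jaw": 0.8},{"x": 0,"y": 0,"z": 0.025,"rx": 0,"ry": 0,"rz": 0,"jaw": 0.8},{"x": 0,"y": 0,"z": 0.009,"rx": 0,"ry": 0,"rz": 0,"jaw": 0.8},{"x": 0,"y": 0,"z": 0,"rx": 0,"ry": 0,"rz": 0,"jaw": 0.8},{"x": 0,"y": 0,"z": 0,"rx": 0,"ry": 0,"rz": 0,"jaw": 0.45},{"x": 0,"y": 0,"z": 0,"rx": 0,"ry": 0,"rz": 0,"jaw": 0.45},{"x": 0,"y": 0,"z": 0,"rx": 0,"ry": 0,"rz": 0,"jaw": 0.45},{"x": 0,"y": 0,"z": 0,"rx": 0,"ry": 0,"rz": 0,"jaw": 0.45}], "newtons": 25}}

```text
time: 19.15
ee_pos: [0.5597, 0.2674, -0.0058]
tcp_rot: [[0.165, 0.986, 0.004], [0.986, -0.165, 0.001], [0.002, 0.004, -1.0]]
force: [-0.5, -0.7, 6.1]
gripper_width: 0.0492
gripper_force: 26.0
```

>>> {"fn": "drive_tool", "kwargs": {"commands": [{"x": 0,"y": 0,"z": -0.02,"rx": 0,"ry": 0,"rz": 0,"jaw": 0.45},{"x": 0,"y": 0,"z": -0.06,"rx": 0,"ry": 0,"rz": 0,"jaw": 0.45},{"x": 0,"y": 0,"z": -0.06,"rx": 0,"ry": 0,"rz": 0,"jaw": 0.45},{"x": 0,"y": 0,"z": -0.06,"rx": 0,"ry": 0,"rz": 0,"jaw": 0.45},{"x": -0.0578,"y": -0.0099,"z": 0,"rx": 0,"ry": 0,"rz": 0,"jaw": 0.45},{"x": -0.0578,"y": -0.0099,"z": 0,"rx": 0,"ry": 0,"rz": 0,"jaw": 0.45},{"x": -0.0578,"y": -0.0099,"z": 0,"rx": 0,"ry": 0,"rz": 0,"jaw": 0.45},{"x": -0.0578,"y": -0.0099,"z": 0,"rx": 0,"ry": 0,"rz": 0,"jaw": 0.45},{"x": -0.0578,"y": -0.0099,"z": 0,"rx": 0,"ry": 0,"rz": 0,"jaw": 0.45},{"x": -0.0578,"y": -0.0099,"z": 0,"rx": 0,"ry": 0,"rz": 0,"jaw": 0.45},{"x": -0.0578,"y": -0.0099,"z": 0,"rx": 0,"ry": 0,"rz": 0,"jaw": 0.45},{"x": 0,"y": 0,"z": 0,"rx": 0,"ry": 0,"rz": 0,"jaw": 0.45}]}}

```text
time: 20.65
ee_pos: [0.4219, -0.1242, 0.1928]
tcp_rot: [[0.172, 0.985, 0.002], [0.985, -0.172, -0.001], [-0.001, 0.002, -1.0]]
force: [-0.4, 0.4, -0.2]
gripper_width: 0.0491
gripper_force: 26.2
```

>>> {"fn": "drive_tool", "kwargs": {"commands": [{"x": 0,"y": 0,"z": 0.06,"rx": 0,"ry": 0,"rz": 0,"jaw": 0.45},{"x": 0,"y": 0,"z": 0.05,"rx": 0,"ry": 0,"rz": 0,"jaw": 0.45},{"x": 0,"y": 0,"z": 0,"rx": 0,"ry": 0,"rz": 0,"jaw": 0.45},{"x": 0,"y": 0,"z": 0,"rx": 0,"ry": 0,"rz": 0,"jaw": 0.45}]}}

```text
time: 21.15
ee_pos: [0.424, -0.1207, 0.0836]
tcp_rot: [[0.164, 0.986, 0.002], [0.986, -0.164, -0.001], [-0.0, 0.002, -1.0]]
force: [-0.3, -0.2, 0.8]
gripper_width: 0.0491
gripper_force: 26.3
```

```bash
python3 - <<'E'
from h import *
go(.4243,-.1205,.02,-9.5)
s=snapshot("side");W=cloud(s)
P=W[(abs(W[...,0]-.424)<.035)&(W[...,1]<-.09)&(W[...,1]>-.2)&(W[...,2]>.06)&(W[...,2]<.13)]
P=P[P[:,1]<-.125]
print(len(P),np.round([P.min(0),P.max(0)],4)); print(np.histogram(P[:,2],np.arange(.06,.13,.005))[0])
cv2.imwrite("pics/s5.png",cv2.resize(s["image"][170:350,170:330],None,fx=3,fy=3))
E
```

```text
t 21.15 p [ 0.424  -0.1207  0.0836] yaw_y -9.4 tilt [ 0.002  -0.0006] | d [0.0002 0.0001 0.0636] norm 0.064 rz 0.0009 F [-0.3 -0.2  0.8] w 0.0491 26.3
634 [[ 0.391  -0.1484  0.0884]
 [ 0.4588 -0.125   0.1297]]
[  0   0   0   0   0   2  48  73  86 307  32  26  33  27]
```

View pics/s5.png

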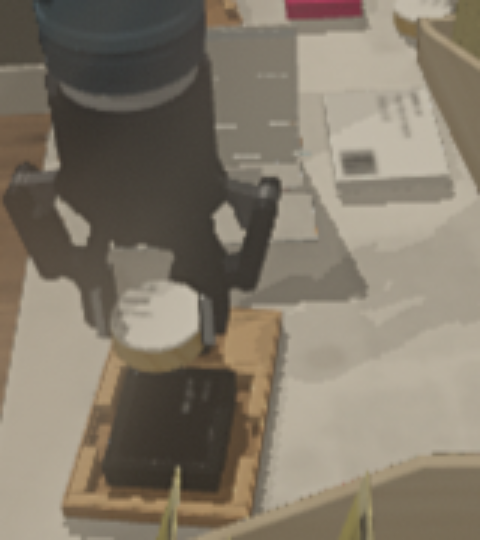

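The roll is held level above the pad; its near edge measures y = −0.148, so it needs about 2 mm towards +y.

>>> {"fn": "drive_tool", "kwargs": {"commands": [{"x": 0.002,"y": 0,"z": 0.04,"rx": 0,"ry": 0,"rz": 0,"jaw": 0.45},{"x": 0,"y": 0,"z": 0.018,"rx": 0,"ry": 0,"rz": 0,"jaw": 0.45},{"x": 0,"y": 0,"z": 0.005,"rx": 0,"ry": 0,"rz": 0,"jaw": 0.45},{"x": 0,"y": 0,"z": 0,"rx": 0,"ry": 0,"rz": 0,"jaw": 0.45},{"x": 0,"y": 0,"z": 0,"rx": 0,"ry": 0,"rz": 0,"jaw": 0.45}]}}

```text
time: 21.82
ee_pos: [0.4244, -0.1194, 0.0202]
tcp_rot: [[0.165, 0.986, 0.003], [0.986, -0.165, -0.001], [-0.001, 0.003, -1.0]]
force: [-0.1, 0.3, -0.6]
gripper_width: 0.0492
gripper_force: 26.3
```

```bash
python3 - <<'E'
from h import *
go(.4243,-.1205,.02,-9.5)
W=cloud(snapshot("side"));P=W[(abs(W[...,0]-.424)<.015)&(abs(W[...,1]+.130)<.012)&(W[...,2]>.03)&(W[...,2]<.06)];print(np.round(np.percentile(P[:,2],[10,50,90]),4),"want .040")
E
```

```text
t 21.82 p [ 0.4244 -0.1194  0.0202] yaw_y -9.5 tilt [ 0.0026 -0.001 ] | d [-0.0011  0.0001  0.0002] norm 0.001 rz -0.0001 F [-0.1  0.3 -0.6] w 0.0492 26.3
[0.0435 0.0447 0.0459] want .040
```

>>> {"fn": "drive_tool", "kwargs": {"commands": [{"x": 0,"y": 0,"z": 0.002,"rx": 0,"ry": 0,"rz": 0,"jaw": 0.45},{"x": 0,"y": 0,"z": 0.0015,"rx": 0,"ry": 0,"rz": 0,"jaw": 0.45},{"x": 0,"y": 0,"z": 0,"rx": 0,"ry": 0,"rz": 0,"jaw": 0.45},{"x": 0,"y": 0,"z": 0,"rx": 0,"ry": 0,"rz": 0,"jaw": 0.45}]}}

```text
time: 22.38
ee_pos: [0.4233, -0.1191, 0.0161]
tcp_rot: [[0.165, 0.986, 0.001], [0.986, -0.165, -0.0], [-0.0, 0.001, -1.0]]
force: [-2.1, 1.5, 9.0]
gripper_width: 0.0492
gripper_force: 27.0
```

>>> {"fn": "drive_tool", "kwargs": {"commands": [{"x": 0,"y": 0,"z": -0.0005,"rx": 0,"ry": 0,"rz": 0,"jaw": 0.72},{"x": 0,"y": 0,"z": 0,"rx": 0,"ry": 0,"rz": 0,"jaw": 0.72},{"x": 0,"y": 0,"z": 0,"rx": 0,"ry": 0,"rz": 0,"jaw": 0.72},{"x": 0,"y": 0,"z": -0.02,"rx": 0,"ry": 0,"rz": 0,"jaw": 0.72},{"x": 0,"y": 0,"z": -0.055,"rx": 0,"ry": 0,"rz": 0,"jaw": 0.72},{"x": 0,"y": 0,"z": -0.055,"rx": 0,"ry": 0,"rz": 0,"jaw": 0.72},{"x": 0,"y": 0,"z": -0.055,"rx": 0,"ry": 0,"rz": 0,"jaw": 0.72},{"x": 0,"y": 0,"z": 0,"rx": 0,"ry": 0,"rz": -0.17,"jaw": 1}]}}

```text
time: 23.38
ee_pos: [0.426, -0.1202, 0.2054]
tcp_rot: [[-0.009, 1.0, 0.008], [1.0, 0.009, -0.004], [-0.004, 0.008, -1.0]]
force: [-0.0, -0.0, -1.8]
gripper_width: 0.0775
gripper_force: 0.0
```

```bash
python3 - <<'E'
from h import *
go(.549,.384,.2,.6)
s=snapshot("side");W=cloud(s);print(top(W,.424,-.12,.037,.045,.04)); S=cloud(snapshot("scene"));print(top(S,.424,-.12,.036,.045,.04),top(S,.549,.385,.015,.021,.056))
print("pad",top(W,.424,-.12,.018,.028,.06))
E
```

```text
t 23.38 p [ 0.426  -0.1202  0.2054] yaw_y 0.5 tilt [ 0.0084 -0.0036] | d [0.5032 0.1273 0.0046] norm 0.519 rz -0.0018 F [-0.  -0.  -1.8] w 0.0775 0.0
(579, ((422.57769775390625, -120.75828552246094), (50.34401321411133, 49.16236877441406), 41.605892181396484))
(247, ((424.1614990234375, -116.73814392089844), (51.30250549316406, 48.34069061279297), 63.1529655456543)) (1480, ((550.1432495117188, 384.90045166015625), (69.0771484375, 100.70530700683594), 0.6830323338508606))
pad (721, ((423.8481140136719, -121.20294189453125), (77.06079864501953, 65.37279510498047), 81.14204406738281))
```

Tape is centred on the pad to about 1 mm. Now for the carton.

>>> {"fn": "drive_tool", "kwargs": {"commands": [{"x": 0.0559,"y": 0.0141,"z": 0,"rx": 0,"ry": 0,"rz": 0,"jaw": 1},{"x": 0.0559,"y": 0.0141,"z": 0,"rx": 0,"ry": 0,"rz": 0,"jaw": 1},{"x": 0.0559,"y": 0.0141,"z": 0,"rx": 0,"ry": 0,"rz": 0,"jaw": 1},{"x": 0.0559,"y": 0.0141,"z": 0,"rx": 0,"ry": 0,"rz": 0,"jaw": 1},{"x": 0.0559,"y": 0.0141,"z": 0,"rx": 0,"ry": 0,"rz": 0,"jaw": 1},{"x": 0.0559,"y": 0.0141,"z": 0,"rx": 0,"ry": 0,"rz": 0,"jaw": 1},{"x": 0.0559,"y": 0.0141,"z": 0,"rx": 0,"ry": 0,"rz": 0,"jaw": 1},{"x": 0.0559,"y": 0.0141,"z": 0,"rx": 0,"ry": 0,"rz": 0,"jaw": 1},{"x": 0.0559,"y": 0.0141,"z": 0,"rx": 0,"ry": 0,"rz": 0,"jaw": 1},{"x": 0,"y": 0,"z": 0,"rx": 0,"ry": 0,"rz": 0,"jaw": 1},{"x": 0,"y": 0,"z": 0,"rx": 0,"ry": 0,"rz": 0,"jaw": 1},{"x": 0,"y": 0,"z": 0,"rx": 0,"ry": 0,"rz": 0,"jaw": 1}]}}

```text
time: 24.98
ee_pos: [0.5476, 0.3832, 0.2009]
tcp_rot: [[-0.002, 1.0, -0.001], [1.0, 0.002, -0.001], [-0.001, -0.001, -1.0]]
force: [-0.0, -0.2, -0.1]
gripper_width: 0.0849
gripper_force: 0.0
```

```bash
python3 - <<'E'
from h import *
W=cloud(snapshot("wrist"));print("carton",top(W,.549,.384,.014,.022,.056),"ta",top(W,.638,.321,.014,.0205,.028))
go(.5495,.384,-.008,.6)
E
```

```text
carton (5748, ((548.75048828125, 382.6141357421875), (68.13219451904297, 99.86282348632812), 0.6487548351287842)) ta (1539, ((638.6847534179688, 319.45361328125), (56.449676513671875, 50.37209701538086), 9.026188850402832))
t 25.02 p [0.5477 0.3832 0.2012] yaw_y 0.1 tilt [-0.0003 -0.0003] | d [0.0008 0.0019 0.2092] norm 0.209 rz -0.0088 F [0.1 0.3 0.5] w 0.0853 0.0
```

>>> {"fn": "drive_tool", "kwargs": {"commands": [{"x": 0,"y": 0.0015,"z": 0.055,"rx": 0,"ry": 0,"rz": -0.009,"jaw": 1},{"x": 0,"y": 0,"z": 0.055,"rx": 0,"ry": 0,"rz": 0,"jaw": 1},{"x": 0,"y": 0,"z": 0.05,"rx": 0,"ry": 0,"rz": 0,"jaw": 1},{"x": 0,"y": 0,"z": 0.03,"rx": 0,"ry": 0,"rz": 0,"jaw": 1},{"x": 0,"y": 0,"z": 0.013,"rx": 0,"ry": 0,"rz": 0,"jaw": 1},{"x": 0,"y": 0,"z": 0.005,"rx": 0,"ry": 0,"rz": 0,"jaw": 1},{"x": 0,"y": 0,"z": 0,"rx": 0,"ry": 0,"rz": 0,"jaw": 1},{"x": 0,"y": 0,"z": 0,"rx": 0,"ry": 0,"rz": 0,"jaw": 0.65},{"x": 0,"y": 0,"z": 0,"rx": 0,"ry": 0,"rz": 0,"jaw": 0.65},{"x": 0,"y": 0,"z": 0,"rx": 0,"ry": 0,"rz": 0,"jaw": 0.65},{"x": 0,"y": 0,"z": 0,"rx": 0,"ry": 0,"rz": 0,"jaw": 0.65}], "newtons": 30}}

```text
time: 26.4
ee_pos: [0.5506, 0.3855, -0.0053]
tcp_rot: [[-0.013, 1.0, 0.003], [1.0, 0.013, 0.002], [0.002, 0.003, -1.0]]
force: [-0.0, -0.3, 5.7]
gripper_width: 0.0673
gripper_force: 34.7
```

```bash
python3 - <<'E'
from h import *
go(.4243,.3201,.08,10.5)
E
```

```text
t 26.4 p [ 0.5506  0.3855 -0.0053] yaw_y 0.7 tilt [0.0028 0.0016] | d [-0.0636 -0.1269 -0.0857] norm 0.166 rz -0.1702 F [-0.  -0.3  5.7] w 0.0673 34.7
```

>>> {"fn": "drive_tool", "kwargs": {"commands": [{"x": 0,"y": 0,"z": -0.03,"rx": 0,"ry": 0,"rz": 0,"jaw": 0.65},{"x": 0,"y": 0,"z": -0.05,"rx": 0,"ry": 0,"rz": 0,"jaw": 0.65},{"x": -0.0212,"y": -0.0423,"z": 0,"rx": 0,"ry": 0,"rz": 0,"jaw": 0.65},{"x": -0.0212,"y": -0.0423,"z": 0,"rx": 0,"ry": 0,"rz": 0,"jaw": 0.65},{"x": -0.0212,"y": -0.0423,"z": 0,"rx": 0,"ry": 0,"rz": 0,"jaw": 0.65},{"x": 0,"y": 0,"z": 0,"rx": 0,"ry": 0,"rz": -0.17,"jaw": 0.65},{"x": 0,"y": 0,"z": 0,"rx": 0,"ry": 0,"rz": 0,"jaw": 0.65},{"x": 0,"y": 0,"z": 0,"rx": 0,"ry": 0,"rz": 0,"jaw": 0.65},{"x": 0,"y": 0,"z": 0,"rx": 0,"ry": 0,"rz": 0,"jaw": 0.65}]}}

```text
time: 27.52
ee_pos: [0.4242, 0.32, 0.0731]
tcp_rot: [[-0.181, 0.984, 0.001], [0.984, 0.181, 0.001], [0.0, 0.001, -1.0]]
force: [-0.0, 0.5, -0.4]
gripper_width: 0.067
gripper_force: 34.1
```

```bash
python3 - <<'E'
from h import *
go(.4243,.3201,-.003,10.5)
s=snapshot("scene");W=cloud(s);im=s["image"];hsv=cv2.cvtColor(im,cv2.COLOR_BGR2HSV)
m=(hsv[...,1]>150)&((hsv[...,0]>160)|(hsv[...,0]<3))&(abs(W[...,0]-.424)<.09)&(abs(W[...,1]-.32)<.09)&(W[...,2]>.03)
P=W[m];print(len(P),np.round([P.min(0),P.max(0)],4));T=P[P[:,2]>np.percentile(P[:,2],90)-.006];print(cv2.minAreaRect((T[:,:2]*1000).astype(np.float32)),np.median(T[:,2]))
E
```

```text
t 27.52 p [0.4242 0.32   0.0731] yaw_y 10.4 tilt [0.0009 0.0006] | d [0.0001 0.     0.0761] norm 0.076 rz -0.0016 F [-0.   0.5 -0.4] w 0.067 34.1
1318 [[0.3834 0.2997 0.0797]
 [0.459  0.3742 0.1762]]
((421.9312438964844, 334.60272216796875), (68.68170928955078, 70.504638671875), 9.44611644744873) 0.0971292979690942
```

>>> {"fn": "drive_tool", "kwargs": {"commands": [{"x": 0,"y": 0,"z": 0.045,"rx": 0,"ry": 0,"rz": 0,"jaw": 0.65},{"x": 0,"y": 0,"z": 0.02,"rx": 0,"ry": 0,"rz": 0,"jaw": 0.65},{"x": 0,"y": 0,"z": 0.006,"rx": 0,"ry": 0,"rz": 0,"jaw": 0.65},{"x": 0,"y": 0,"z": 0.002,"rx": 0,"ry": 0,"rz": 0,"jaw": 0.65},{"x": 0,"y": 0,"z": 0,"rx": 0,"ry": 0,"rz": 0,"jaw": 0.65},{"x": 0,"y": 0,"z": 0,"rx": 0,"ry": 0,"rz": 0,"jaw": 0.65}]}}

```text
time: 28.32
ee_pos: [0.4241, 0.32, 0.0008]
tcp_rot: [[-0.182, 0.983, 0.002], [0.983, 0.182, 0.001], [0.001, 0.002, -1.0]]
force: [0.0, -0.5, -1.0]
gripper_width: 0.0671
gripper_force: 34.1
```

>>> {"fn": "drive_tool", "kwargs": {"commands": [{"x": 0,"y": 0,"z": 0.0015,"rx": 0,"ry": 0,"rz": 0,"jaw": 0.65},{"x": 0,"y": 0,"z": 0,"rx": 0,"ry": 0,"rz": 0,"jaw": 0.65},{"x": 0,"y": 0,"z": 0,"rx": 0,"ry": 0,"rz": 0,"jaw": 0.65}]}}

```text
time: 28.7
ee_pos: [0.4233, 0.3195, -0.0016]
tcp_rot: [[-0.182, 0.983, 0.0], [0.983, 0.182, 0.0], [0.0, 0.0, -1.0]]
force: [-1.1, 0.7, -1.1]
gripper_width: 0.0671
gripper_force: 34.1
```

>>> {"fn": "drive_tool", "kwargs": {"commands": [{"x": 0,"y": 0,"z": 0.001,"rx": 0,"ry": 0,"rz": 0,"jaw": 0.65},{"x": 0,"y": 0,"z": 0.001,"rx": 0,"ry": 0,"rz": 0,"jaw": 0.65},{"x": 0,"y": 0,"z": 0,"rx": 0,"ry": 0,"rz": 0,"jaw": 0.65},{"x": 0,"y": 0,"z": 0,"rx": 0,"ry": 0,"rz": 0,"jaw": 0.65}]}}

```text
time: 29.2
ee_pos: [0.4234, 0.3196, -0.0023]
tcp_rot: [[-0.182, 0.983, 0.001], [0.983, 0.182, 0.0], [0.0, 0.001, -1.0]]
force: [-4.7, -2.9, 11.9]
gripper_width: 0.067
gripper_force: 35.5
```

>>> {"fn": "drive_tool", "kwargs": {"commands": [{"x": 0,"y": 0,"z": -0.0005,"rx": 0,"ry": 0,"rz": 0,"jaw": 0.88},{"x": 0,"y": 0,"z": 0,"rx": 0,"ry": 0,"rz": 0,"jaw": 0.88},{"x": 0,"y": 0,"z": 0,"rx": 0,"ry": 0,"rz": 0,"jaw": 0.88},{"x": 0,"y": 0,"z": -0.02,"rx": 0,"ry": 0,"rz": 0,"jaw": 0.88},{"x": 0,"y": 0,"z": -0.06,"rx": 0,"ry": 0,"rz": 0,"jaw": 0.88},{"x": 0,"y": 0,"z": -0.06,"rx": 0,"ry": 0,"rz": 0,"jaw": 0.88},{"x": 0,"y": 0,"z": 0,"rx": 0,"ry": 0,"rz": -0.1835,"jaw": 0.75},{"x": 0,"y": 0,"z": 0,"rx": 0,"ry": 0,"rz": -0.1835,"jaw": 0.75},{"x": 0,"y": 0,"z": 0,"rx": 0,"ry": 0,"rz": -0.1835,"jaw": 0.75},{"x": 0,"y": 0,"z": 0,"rx": 0,"ry": 0,"rz": -0.1835,"jaw": 0.75},{"x": 0,"y": 0,"z": 0,"rx": 0,"ry": 0,"rz": -0.1835,"jaw": 0.75}]}}

```text
time: 30.58
ee_pos: [0.4231, 0.3194, 0.1366]
tcp_rot: [[-0.894, 0.448, -0.0], [0.448, 0.894, -0.0], [0.0, -0.0, -1.0]]
force: [0.0, 0.4, -0.4]
gripper_width: 0.0643
gripper_force: 0.0
```

>>> {"fn": "drive_tool", "kwargs": {"commands": [{"x": 0,"y": 0,"z": 0,"rx": 0,"ry": 0,"rz": -0.1835,"jaw": 0.75},{"x": 0,"y": 0,"z": 0,"rx": 0,"ry": 0,"rz": -0.1835,"jaw": 0.75},{"x": 0,"y": 0,"z": 0,"rx": 0,"ry": 0,"rz": -0.1835,"jaw": 0.75},{"x": 0,"y": 0,"z": 0,"rx": 0,"ry": 0,"rz": -0.1835,"jaw": 0.75},{"x": 0,"y": 0,"z": 0,"rx": 0,"ry": 0,"rz": 0,"jaw": 0.75},{"x": 0,"y": 0,"z": 0,"rx": 0,"ry": 0,"rz": 0,"jaw": 0.75}]}}

```text
time: 31.32
ee_pos: [0.4232, 0.3195, 0.1367]
tcp_rot: [[-0.966, -0.258, -0.0], [-0.258, 0.966, -0.0], [0.0, 0.0, -1.0]]
force: [0.6, 0.0, 0.5]
gripper_width: 0.0642
gripper_force: 0.0
```

```bash
python3 - <<'E'
from h import *
go(.6375,.3205,.118,105)
for n in("scene","side"):
    W=cloud(snapshot(n));print(n,"carton",top(W,.424,.32,.0165,.03,.07),"ta",top(W,.6375,.321,.014,.0215,.03))
    P=W[(abs(W[...,0]-.424)<.02)&(abs(W[...,1]-.345)<.02)&(W[...,2]<.05)];print(np.median(P[:,2]) if len(P) else 0)
E
```

```text
t 31.32 p [0.4232 0.3195 0.1367] yaw_y 105.0 tilt [-0.0002 -0.    ] | d [-0.2073 -0.0543  0.0187] norm 0.215 rz -0.0007 F [0.6 0.  0.5] w 0.0642 0.0
scene carton (1363, ((424.32763671875, 319.1871337890625), (67.87098693847656, 100.9677963256836), 10.437993049621582)) ta (401, ((639.8558349609375, 320.9725341796875), (56.82570266723633, 50.299774169921875), 8.347637176513672))
0.02151335962785339
side carton (371, ((420.58795166015625, 330.0852966308594), (68.20532989501953, 74.87388610839844), 9.863926887512207)) ta (154, ((638.2710571289062, 319.0937194824219), (47.815914154052734, 55.96283721923828), 87.21923065185547))
0.021711787480259537
```

>>> {"fn": "drive_tool", "kwargs": {"commands": [{"x": -0.0518,"y": -0.0136,"z": 0,"rx": 0,"ry": 0,"rz": 0,"jaw": 0.75},{"x": -0.0518,"y": -0.0136,"z": 0,"rx": 0,"ry": 0,"rz": 0,"jaw": 0.75},{"x": -0.0518,"y": -0.0136,"z": 0,"rx": 0,"ry": 0,"rz": 0,"jaw": 0.75},{"x": -0.0518,"y": -0.0136,"z": 0,"rx": 0,"ry": 0,"rz": 0,"jaw": 0.75},{"x": 0,"y": 0,"z": 0,"rx": 0,"ry": 0,"rz": 0,"jaw": 0.75},{"x": 0,"y": 0,"z": 0,"rx": 0,"ry": 0,"rz": 0,"jaw": 0.75},{"x": 0,"y": 0,"z": 0,"rx": 0,"ry": 0,"rz": 0,"jaw": 0.75}]}}

```text
time: 32.3
ee_pos: [0.6361, 0.3213, 0.1375]
tcp_rot: [[-0.965, -0.261, -0.0], [-0.261, 0.965, 0.0], [0.0, 0.0, -1.0]]
force: [0.7, 0.7, -0.4]
gripper_width: 0.064
gripper_force: 0.0
```

```bash
python3 - <<'E'
from h import *
s=snapshot("wrist");W=cloud(s);cv2.imwrite("pics/w3.png",s["image"])
P=W[(W[...,2]>.015)&(W[...,2]<.022)&(np.hypot(W[...,0]-.6375,W[...,1]-.3205)<.029)];print(len(P),np.round([P.min(0),P.max(0)],4))
P=W[(W[...,2]>.02)&(W[...,2]<.07)&(W[...,0]>.6)&(W[...,1]<.30)&(W[...,1]>.2)];print("box left",np.round(P.max(0),4) if len(P) else 0)
P=W[(W[...,2]>.023)&(W[...,2]<.03)&(W[...,0]>.6)&(W[...,1]>.3)];print("pic min",np.round(np.percentile(P,1,axis=0),4) if len(P) else 0)
go(.637,.3205,-.008,105)
E
```

```text
2527 [[0.6105 0.2927 0.015 ]
 [0.6623 0.3433 0.0219]]
box left [0.8994 0.3    0.07  ]
pic min [0.6629 0.3066 0.0235]
t 32.35 p [0.6362 0.3213 0.1377] yaw_y 105.2 tilt [0.     0.0002] | d [-0.0005 -0.001   0.1457] norm 0.146 rz 0.0026 F [-0.  -0.1 -0.6] w 0.064 0.0
```

View pics/w3.png

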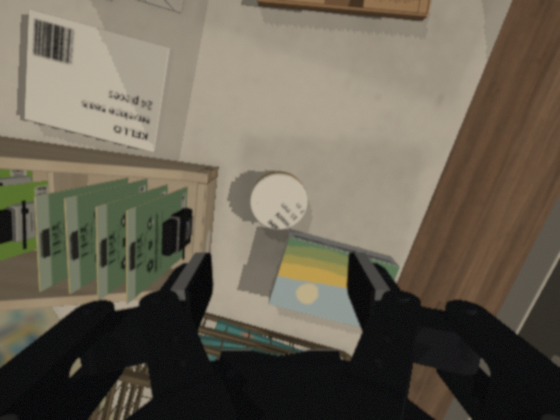

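The tape is at (280,200), with the fingers on its left and right. The shelf box edge at (215,170) and the picture box corner at (288,235) are both clear of them.

>>> {"fn": "drive_tool", "kwargs": {"commands": [{"x": 0,"y": -0.0015,"z": 0.055,"rx": 0,"ry": 0,"rz": 0,"jaw": 0.75},{"x": 0,"y": 0,"z": 0.045,"rx": 0,"ry": 0,"rz": 0,"jaw": 0.75},{"x": 0,"y": 0,"z": 0.025,"rx": 0,"ry": 0,"rz": 0,"jaw": 0.75},{"x": 0,"y": 0,"z": 0.013,"rx": 0,"ry": 0,"rz": 0,"jaw": 0.75},{"x": 0,"y": 0,"z": 0.007,"rx": 0,"ry": 0,"rz": 0,"jaw": 0.75},{"x": 0,"y": 0,"z": 0,"rx": 0,"ry": 0,"rz": 0,"jaw": 0.75},{"x": 0,"y": 0,"z": 0,"rx": 0,"ry": 0,"rz": 0,"jaw": 0.75}], "newtons": 25}}

```text
time: 33.22
ee_pos: [0.6389, 0.32, -0.0066]
tcp_rot: [[-0.965, -0.261, 0.002], [-0.261, 0.965, 0.001], [-0.002, 0.0, -1.0]]
force: [0.5, -1.0, -0.2]
gripper_width: 0.0638
gripper_force: 0.0
```

>>> {"fn": "drive_tool", "kwargs": {"commands": [{"x": 0,"y": 0,"z": 0,"rx": 0,"ry": 0,"rz": 0,"jaw": 0.45},{"x": 0,"y": 0,"z": 0,"rx": 0,"ry": 0,"rz": 0,"jaw": 0.45},{"x": 0,"y": 0,"z": 0,"rx": 0,"ry": 0,"rz": 0,"jaw": 0.45},{"x": 0,"y": 0,"z": 0,"rx": 0,"ry": 0,"rz": 0,"jaw": 0.45}]}}

```text
time: 33.72
ee_pos: [0.639, 0.3199, -0.0066]
tcp_rot: [[-0.965, -0.261, 0.002], [-0.261, 0.965, 0.001], [-0.003, 0.0, -1.0]]
force: [-1.1, -0.6, 6.5]
gripper_width: 0.0494
gripper_force: 26.3
```

>>> {"fn": "drive_tool", "kwargs": {"commands": [{"x": 0,"y": 0,"z": -0.02,"rx": 0,"ry": 0,"rz": 0,"jaw": 0.45},{"x": 0,"y": 0,"z": -0.05,"rx": 0,"ry": 0,"rz": 0,"jaw": 0.45},{"x": 0,"y": 0,"z": -0.03,"rx": 0,"ry": 0,"rz": 0,"jaw": 0.45},{"x": 0.0518,"y": 0.0138,"z": 0,"rx": 0,"ry": 0,"rz": 0,"jaw": 0.45},{"x": 0.0518,"y": 0.0138,"z": 0,"rx": 0,"ry": 0,"rz": 0,"jaw": 0.45},{"x": 0.0518,"y": 0.0138,"z": 0,"rx": 0,"ry": 0,"rz": 0,"jaw": 0.45},{"x": 0.0518,"y": 0.0138,"z": 0,"rx": 0,"ry": 0,"rz": 0,"jaw": 0.45},{"x": 0,"y": 0,"z": 0,"rx": 0,"ry": 0,"rz": 0,"jaw": 0.45},{"x": 0,"y": 0,"z": 0,"rx": 0,"ry": 0,"rz": 0,"jaw": 0.45},{"x": 0,"y": 0,"z": 0,"rx": 0,"ry": 0,"rz": 0,"jaw": 0.45}]}}

```text
time: 34.98
ee_pos: [0.4255, 0.3194, 0.0924]
tcp_rot: [[-0.966, -0.26, 0.002], [-0.26, 0.966, 0.001], [-0.002, 0.001, -1.0]]
force: [-0.3, 0.4, 0.8]
gripper_width: 0.0489
gripper_force: 26.1
```

```bash
python3 - <<'E'
from h import *
go(.4243,.3192,.02,105)
s=snapshot("scene");W=cloud(s)
m=(abs(W[...,0]-.424)<.05)&(abs(W[...,1]-.32)<.05)&(W[...,2]>.08)&(W[...,2]<.125)
P=W[m];print(len(P),np.round([P.min(0),P.max(0)],4),np.histogram(P[:,2],np.arange(.08,.126,.005))[0])
br=s["image"].min(2);b=W[m&(br>90)];print("bright",len(b),np.round([b.min(0),b.max(0)],4) if len(b) else 0)
cv2.imwrite("pics/c6.png",cv2.resize(s["image"][200:350,220:400],None,fx=3,fy=3))
E
```

```text
t 34.98 p [0.4255 0.3194 0.0924] yaw_y 105.1 tilt [0.0022 0.0012] | d [0.0014 0.0001 0.0724] norm 0.072 rz 0.001 F [-0.3  0.4  0.8] w 0.0489 26.1
181 [[0.3987 0.2939 0.0995]
 [0.4487 0.3569 0.12  ]] [  0   0   0   4   6  12  20 139   0]
bright 128 [[0.3987 0.2978 0.1125]
 [0.4487 0.3384 0.12  ]]
```

View pics/c6.png

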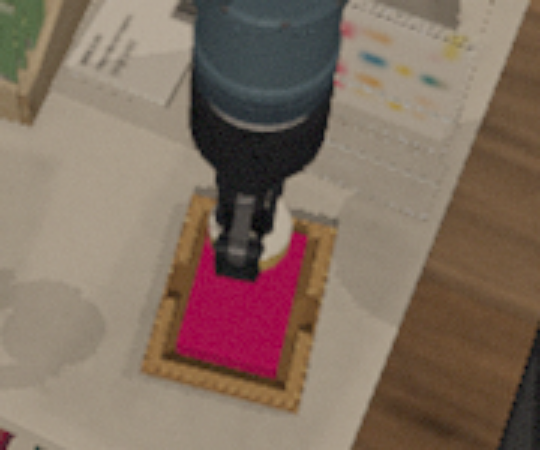

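The roll is held over the carton (tape at (245,235) in the crop, raised), centred to about 1 mm in x. The carton sits in its well.

>>> {"fn": "drive_tool", "kwargs": {"commands": [{"x": 0,"y": 0,"z": 0.045,"rx": 0,"ry": 0,"rz": 0,"jaw": 0.45},{"x": 0,"y": 0,"z": 0.02,"rx": 0,"ry": 0,"rz": 0,"jaw": 0.45},{"x": 0,"y": 0,"z": 0.006,"rx": 0,"ry": 0,"rz": 0,"jaw": 0.45},{"x": 0,"y": 0,"z": 0.002,"rx": 0,"ry": 0,"rz": 0,"jaw": 0.45},{"x": 0,"y": 0,"z": 0,"rx": 0,"ry": 0,"rz": 0,"jaw": 0.45},{"x": 0,"y": 0,"z": 0,"rx": 0,"ry": 0,"rz": 0,"jaw": 0.45}]}}

```text
time: 35.78
ee_pos: [0.4243, 0.3193, 0.0198]
tcp_rot: [[-0.965, -0.261, 0.002], [-0.261, 0.965, 0.001], [-0.002, 0.001, -1.0]]
force: [-0.3, -0.3, -0.6]
gripper_width: 0.0491
gripper_force: 26.1
```

>>> {"fn": "drive_tool", "kwargs": {"commands": [{"x": 0,"y": 0,"z": 0.0015,"rx": 0,"ry": 0,"rz": 0,"jaw": 0.45},{"x": 0,"y": 0,"z": 0,"rx": 0,"ry": 0,"rz": 0,"jaw": 0.45},{"x": 0,"y": 0,"z": 0,"rx": 0,"ry": 0,"rz": 0,"jaw": 0.45}]}}

```text
time: 36.15
ee_pos: [0.4234, 0.3188, 0.0174]
tcp_rot: [[-0.965, -0.261, 0.0], [-0.261, 0.965, 0.0], [-0.0, 0.0, -1.0]]
force: [0.3, -0.9, 0.3]
gripper_width: 0.0491
gripper_force: 26.1
```

>>> {"fn": "drive_tool", "kwargs": {"commands": [{"x": -0.001,"y": 0,"z": 0.0015,"rx": 0,"ry": 0,"rz": 0,"jaw": 0.45},{"x": 0,"y": 0,"z": 0.001,"rx": 0,"ry": 0,"rz": 0,"jaw": 0.45},{"x": 0,"y": 0,"z": 0,"rx": 0,"ry": 0,"rz": 0,"jaw": 0.45},{"x": 0,"y": 0,"z": 0,"rx": 0,"ry": 0,"rz": 0,"jaw": 0.45}]}}

```text
time: 36.65
ee_pos: [0.4245, 0.3191, 0.0149]
tcp_rot: [[-0.965, -0.261, 0.0], [-0.261, 0.965, 0.0], [-0.0, 0.0, -1.0]]
force: [-0.4, 0.2, -0.2]
gripper_width: 0.049
gripper_force: 26.2
```

>>> {"fn": "drive_tool", "kwargs": {"commands": [{"x": 0,"y": 0,"z": 0.001,"rx": 0,"ry": 0,"rz": 0,"jaw": 0.45},{"x": 0,"y": 0,"z": 0,"rx": 0,"ry": 0,"rz": 0,"jaw": 0.45},{"x": 0,"y": 0,"z": 0,"rx": 0,"ry": 0,"rz": 0,"jaw": 0.45}]}}

```text
time: 37.02
ee_pos: [0.4246, 0.3191, 0.0149]
tcp_rot: [[-0.965, -0.261, 0.001], [-0.261, 0.965, 0.0], [-0.001, 0.0, -1.0]]
force: [-1.7, -1.4, 9.2]
gripper_width: 0.0491
gripper_force: 26.8
```

Contact. Releasing and backing off.

>>> {"fn": "drive_tool", "kwargs": {"commands": [{"x": 0,"y": 0,"z": -0.0005,"rx": 0,"ry": 0,"rz": 0,"jaw": 0.72},{"x": 0,"y": 0,"z": 0,"rx": 0,"ry": 0,"rz": 0,"jaw": 0.72},{"x": 0,"y": 0,"z": 0,"rx": 0,"ry": 0,"rz": 0,"jaw": 0.72},{"x": 0,"y": 0,"z": -0.02,"rx": 0,"ry": 0,"rz": 0,"jaw": 0.72},{"x": 0,"y": 0,"z": -0.055,"rx": 0,"ry": 0,"rz": 0,"jaw": 0.72},{"x": 0,"y": 0,"z": -0.055,"rx": 0,"ry": 0,"rz": 0,"jaw": 0.72},{"x": 0,"y": 0,"z": -0.055,"rx": 0,"ry": 0,"rz": 0,"jaw": 0.72},{"x": 0.05,"y": 0.013,"z": 0,"rx": 0,"ry": 0,"rz": 0,"jaw": 0.72},{"x": 0,"y": 0,"z": 0,"rx": 0,"ry": 0,"rz": 0,"jaw": 0.72},{"x": 0,"y": 0,"z": 0,"rx": 0,"ry": 0,"rz": 0,"jaw": 0.72}]}}

```text
time: 38.28
ee_pos: [0.3727, 0.3186, 0.1991]
tcp_rot: [[-0.965, -0.261, 0.0], [-0.261, 0.965, -0.0], [-0.0, -0.0, -1.0]]
force: [-0.1, -0.2, -0.4]
gripper_width: 0.0615
gripper_force: 0.0
```

```bash
python3 - <<'E'
from h import *
for n in("scene","side"):
    s=snapshot(n);W=cloud(s)
    print(n,"tapeC",top(W,.424,.319,.035,.045,.04),"\n carton",top(W,.424,.32,.0165,.026,.07),"\n tapeI",top(W,.424,-.12,.036,.045,.04),"\n stamp",top(W,.437,-.05,.06,.08,.03),"\n pic",top(W,.699,.389,.02,.03,.07),"\n clear",top(W,.5815,.1504,.0085,.0155,.07))
    if n=="scene": cv2.imwrite("pics/f.png",cv2.resize(s["image"][100:360,130:430],None,fx=2.3,fy=2.3))
E
```

```text
scene tapeC (487, ((422.92413330078125, 320.4577941894531), (48.159996032714844, 50.2481803894043), 24.537038803100586)) 
 carton (1024, ((424.4055480957031, 318.7532043457031), (67.77232360839844, 101.12484741210938), 10.443605422973633)) 
 tapeI 0 
 stamp 0 
 pic (1547, ((698.9971313476562, 389.7735900878906), (105.76959991455078, 72.06981658935547), 89.01091003417969)) 
 clear (1428, ((581.1300659179688, 153.5760498046875), (138.0714874267578, 134.4844512939453), 87.69459533691406))
side tapeC (190, ((423.0445861816406, 316.0044860839844), (51.44746780395508, 50.68408203125), 37.53965377807617)) 
 carton (135, ((420.6037902832031, 329.53668212890625), (68.88885498046875, 77.11930847167969), 13.246319770812988)) 
 tapeI (588, ((423.03009033203125, -121.64317321777344), (50.686405181884766, 49.45711135864258), 89.40394592285156)) 
 stamp (152, ((436.1054382324219, -49.350337982177734), (22.376670837402344, 22.326223373413086), 76.2599105834961)) 
 pic (436, ((697.1973876953125, 389.21630859375), (108.82028198242188, 70.01011657714844), 89.01675415039062)) 
 clear (1164, ((574.318115234375, 142.10519409179688), (124.20596313476562, 138.67803955078125), 6.689143180847168))
```

View pics/f.png

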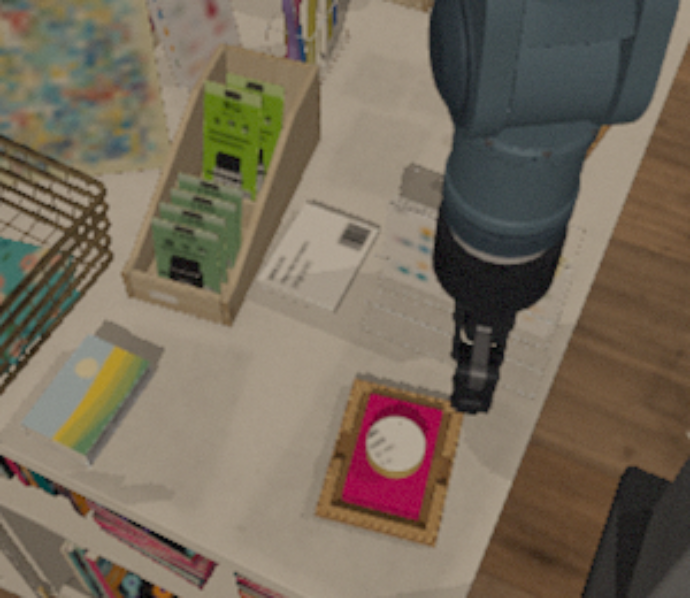

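The final view shows the carton in its well with the tape centred at (395,445), and both bystanders where they were. The side-camera depth confirms the stamp upright and the other tape centred on the ink pad. Handing in.

```bash
python3 -c "
from station import *
print(close_job())"
```

```text
the job is handed in; nothing more can be done
None
```

Both gift sets were made up in the order asked and handed in at about 38 s; final camera checks showed everything in place, the tapes within about 2 mm of centre, and the clear pack and picture box left where they were.

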